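# Free the stuck clamp knob and reset the rack stop

## Task

The stop on the rail of the tube-rack lane is locked so hard that its T-shaped knob is stuck: break the knob loose counter-clockwise and turn it back about a quarter turn before moving the stop. Then slide the stop along its rail until its upright plate just rests against the tube rack, without shoving the rack along, and turn the knob back until it locks again, only hand-tight: firm enough to hold, but clearly less than it was. Leave the tube holder, the jar and the screwdriver alone.

Things in the scene. Friction and masses are not known exactly. Their poses are not given: they have to be found in the camera images.
- knob_grip (a point): middle of the grip bar of the black T-shaped lock knob on top of the stop. Bar 46 mm long (this point's x axis), 15 mm thick (y), 26 mm tall (13 mm below to 13 mm above this point); pinch it across its thickness from above. It turns about the vertical through this point. Below this point: underside of its round hub (30 mm wide) 22 mm, brass collar 25 mm, flat grey saddle of the stop 29 mm
- knob (a joint): angle of the lock knob in rad, 0 at the start (stuck), growing counter-clockwise seen from above (loosening), up to an end at 1.6. Stuck, it takes 0.4 to 1 N m and then gives with a small jerk; the lock has let go by about 0.3 rad, and from there it turns freely at about 0.06 N m. It stays where it is left
- cam: the oval steel cam under the knob, hidden in the saddle, turning with it: it wedges in the 30 mm slot of the rail. Turned back (clockwise) it bites at some knob angle between 0.15 and 0.3 rad, which differs from start to start and along the worn slot; then the torque rises by about 0.1 N m per 0.02 rad. Hand-tight is 0.25 to 0.35 N m. Origin on the knob's axis at deck level
- stop (a joint): how far the stop has been slid along the rail, in m; grows towards the rack (along the lane's y axis), range -0.004 to 0.13, at the start between 0 and 0.035. Unlocked the stop slides with about 1 N; locked it does not move
- stop_face (a point): on the face of the stop's upright steel plate that looks at the rack, on the lane's centre line, 50 mm above the deck; plate 92 mm wide, 6 mm thick, from 34 to 70 mm above the deck. The y axis points along the rail to the rack. The knob's axis is 75 mm behind this face (along -y)
- rack_end (a point): middle of the rack's end wall that looks at the stop, 50 mm above the deck; y axis along the lane, away from the stop. The rack is white, 100 mm wide, 120 mm long along the lane, with 20 capped tubes (caps reach 97 mm above the deck), about 1.1 kg with its weighted base, loose on the lane's base plate between two low ribs; a push of about 5 to 8 N moves it
- lane: the aluminium base plate bolted to the deck, 130 mm wide (x), 410 mm long (y), 12 mm thick, with the slotted rail (50 mm wide, its top 32 mm above the deck) and the stop on its -y part and the rack on its +y part; origin at deck level, 10 mm to the -y side of its middle. The y axis is the direction of the rail, from stop to rack
- holder_center (a point): bystander: white two-hole tube holder, 34 x 68 x 45 mm, with one tube standing in it to 72 mm above the deck; the block's middle, beyond the lane
- reagent_center (a point): bystander: small jar, 44 mm in diameter, 75 mm tall; its middle, beyond the lane
- driver_grip (a point): bystander: screwdriver of 150 mm lying on the deck on the near side of the lane; middle of its handle
There are look-alikes about, which are no part of the job. There is more than one size of the part that bears rack_end; the job needs the smallest.

How it is judged (in metres and radians):
On the way, in this order (a step that is already met when the one before it is completed fails the run):
1. the knob is broken loose and backed off about a quarter turn (more than 1.2 rad) with the stop still where it was (within 12 mm) (value of joint knob above 1.2 rad and distance of stop_face from where it was at the start of the episode below 0.012 m), for 0.05 s.
2. the stop's plate has been brought to within 2.5 mm of the rack's end wall (y of rack_end in the frame of stop_face below 0.0025 m), for 0.1 s.
At the end, for the whole second after the job is handed in: The stop's plate rests against the rack's end wall (gap under 2.5 mm), the rack is within 5 mm of where it stood, and the lock is hand-tight: the cam presses on the rail with 12 to 65 N in all (knob turned home with about 0.15 to 0.6 N m; it was stuck at 80 N or more); knob at rest (y of rack_end in the frame of stop_face below 0.0025 m and contact force between cam and anything else between 12 and 65 N and distance of rack_end from where it was at the start of the episode below 0.005 m and velocity of joint knob between -0.02 and 0.02 rad/s); the robot touches nothing.
It fails at once if the rack is shoved more than 5 mm out of its place or tipped (distance of rack_end from where it was at the start of the episode above 0.005 m or angle between rack_end's own z axis and vertical above 0.15 rad).
It fails at once if a bystander is pushed more than 15 mm or knocked over (distance of any of holder_center, reagent_center, driver_grip from where it was at the start of the episode above 0.015 m or angle between any of holder_center, reagent_center's own z axis and vertical above 0.3 rad).
It also fails if it takes over 61 s, if anything falls off the work surface, if the arm or the gripper's body presses on something with over 40 N, if the wrist force passes 120 N, or if a joint passes its speed limit or range.

## Robot

A 6-joint arm with a two-finger parallel gripper is mounted at the origin on the work surface. World frame = base frame: x ahead of the robot, y to its left, z up, the work surface at z = 0. Lengths are in m, angles in degrees, forces in N, time in s.
With the tool pointing down it reaches from about 0.425 to 0.95 m from the base axis. Payload 3.5 kg.
Tool frame: the origin (TCP) lies at the very end of the fingers, on their centre line; the grasp point (between the pads) lies 19 mm behind it (env.pinch_z is the distance from the TCP to the grasp point, in m); x points along the fingers, z is the direction in which the jaws open and shut, and the axes are right-handed (so a half turn about x gives the same grasp; the last joint's range is limited). The gripper opens to 85 mm and grips with 20 to 120 N. Pads are 22 mm wide; open, the fingers measure 114 mm over their backs; the gripper's body (76 mm by 85 mm) begins 54 mm behind the grasp point. The pads swing forward as they close: fully open they stand 13 mm farther back than shut.
Start: joints at [67.437, 16.404, 90.338, -0, 73.258, -8.594], TCP at [0.163, 0.655, 0.231] pointing down, gripper open.
Joint ranges: [-158.93, 158.93], [-51.34, 127.21], [12.03, 142.37], [-87.48, 267.48], [13.55, 161.25], [-162.69, 162.69]. Speed limits (degrees/s): [159.86, 159.86, 180, 180, 180, 180].

## Interface

Orientations are given as a 3x3 rotation matrix whose columns are the frame's x, y, z axes.
In Python, from station import env, viewer, sign_off gives the robot as it stands.
- The arm moves only by the tool apply_moves, never from a script. Its arguments are lists of equal length, an entry for each row: "travel": the shift along the tool's x, y, z in cm, a list of three; "dr": the turn, a rotation vector about the tool's x, y, z in degrees, a list of three; "gripper": the opening, from 0 (shut) to 1 (fully open). In form: {"travel": [[dx, dy, dz], ...], "dr": [[ax, ay, az], ...], "gripper": [gripper, ...]}. A call has 1 to 12 rows; each row is the pose to reach, as a shift and turn from the pose commanded when the call began, along the tool's axes at that moment; what a row does not reach only later rows make up. A row lasts 1/12 s, in which the tool goes at most 41.7 mm and 7.16 degrees, less where a joint would pass 70% of its speed; a pose out of reach is approached as far as the arm can. A call with a gripper value outside its range is refused whole. The fingers move at their own pace and stop on an object; the grip force is fixed at half the most. Time passes only in rows, so rows that repeat a pose let the fingers close. It gives the time, the measured TCP pose, the force and the opening at its end, in the units of the state.
- env.observe(): the state, without advancing time (a new reading comes with each control period).
- viewer.camera(name): name is "scene" or "top"; returns the picture (480x640x3 uint8, red, green, blue); there is no depth.
- viewer.camera_model(name): a dict with "K" (3x3 intrinsics, pixels), "R" (3x3) and "t" (3): a world point X has camera coordinates R X + t. Camera axes: x right, y down, z forward; pixel columns grow to the right and rows downward; lengths in m; the calibration is good to about 2 mm. A picture is of the moment at which its call begins. camera_model takes no time and is no camera call.
- sign_off(): hands the job in, once; it reports no verdict.
The state is a dict: "t": time; "joint_positions": joint angles; "dq": joint speeds; "tau": joint torques, N m; "position": TCP position; "orientation": TCP orientation; "ft_force": force on the tool from outside, world axes, zero at the start; "wrist_torque": the same for the moment, N m; "finger_gap": opening from 0.0 (shut) to 1.0 (fully open).
Only numpy, scipy, OpenCV 4.12 (cv2) and the standard library are available. Lean on these libraries where they do the work, as an engineer would, in place of code of your own. Each camera call takes 0.05 s, during which the arm holds its last target.

## Working session

There is one attempt and no reset: what is moved stays moved. The work goes in short steps, Python scripts to look and compute and a tool call to move; the robot and the scene stay as the last step left them, time stands still between calls to the robot, and variables do not carry over. Pictures are saved under pics/ and viewed, and the job is handed in when it is done.

Besides the shell and the picture viewer there is one more tool, called after "Emit:" in YAML: its name, and indented under it one key for each argument. apply_moves: Moves the arm, as the interface text tells. Its arguments: {"type":"object","properties":{"travel":{"type":"array"},"dr":{"type":"array"},"gripper":{"type":"array"}},"required":["travel","dr","gripper"]}

```bash
ls; mkdir -p pics; python3 - <<'E'
from station import env, viewer
import cv2, numpy as np
for n in ["scene","top"]:
    im=viewer.camera(n); cv2.imwrite(f"pics/{n}0.png",im[:,:,::-1])
    m=viewer.camera_model(n); print(n,{k:np.round(v,4).tolist() for k,v in m.items()})
s=env.observe(); print(s, env.pinch_z)
E
```

```text
pics
scene {'K': [[450.5725, 0.0, 314.9588], [0.0, 450.5725, 238.9694], [0.0, 0.0, 1.0]], 'R': [[0.7411, 0.6714, 0.0026], [0.5261, -0.5783, -0.6236], [-0.4171, 0.4635, -0.7818]], 't': [-0.4784, -0.2125, 1.0725]}
top {'K': [[553.1214, 0.0, 326.789], [0.0, 553.1214, 248.8088], [0.0, 0.0, 1.0]], 'R': [[-0.0212, -0.9994, 0.0272], [-0.984, 0.016, -0.1774], [0.1769, -0.0306, -0.9838]], 't': [0.0545, 0.5824, 1.0268]}
{'t': 0.1, 'joint_positions': array([ 6.74374543e+01,  1.64507643e+01,  9.04165732e+01, -1.54402454e-03,
        7.32594840e+01, -8.59323454e+00]), 'dq': array([-0.09858895, -0.11104536, -0.08786552, -0.0544299 ,  0.046203  ,
       -0.02532587]), 'tau': array([ 5.23399594e-04, -4.07298946e+01, -2.93697971e+01, -1.38113369e-04,
        3.48530033e-03,  3.14760612e-06]), 'position': array([0.16267254, 0.65447161, 0.23003724]), 'orientation': array([[-8.25452005e-04, -9.70426920e-01,  2.41393686e-01],
       [-2.05393827e-03,  2.41394904e-01,  9.70424794e-01],
       [-9.99997550e-01,  3.05231364e-04, -2.19245690e-03]]), 'ft_force': array([-0.03246912,  0.33980919, -0.32974568]), 'wrist_torque': array([ 0.03193599, -0.03272022,  0.03694103]), 'finger_gap': 0.9966521583879084} 0.0187
```

View pics/scene0.png

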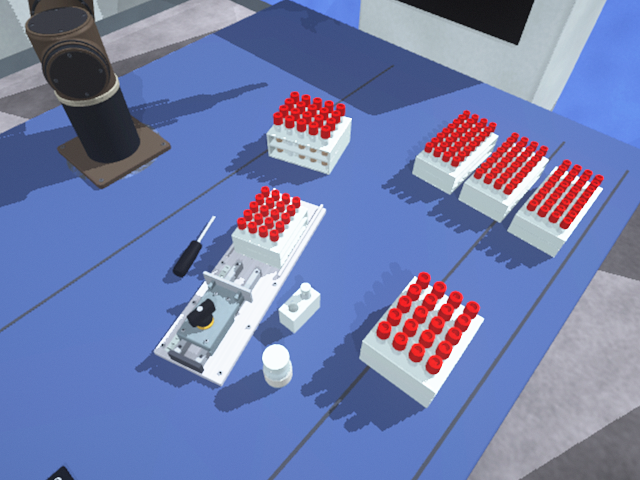

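View pics/top0.png

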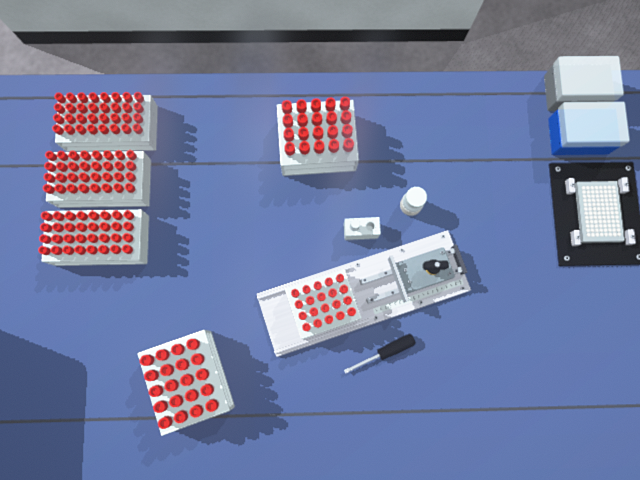

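The scene view shows the lane with the stop and knob at about (203,315), and the rack at about (267,220). In the top view the knob is at about (436,265) and the rack at about (325,300). Next I'll enlarge both.

```bash
python3 - <<'E'
import cv2
a=cv2.imread("pics/top0.png")[220:365,250:480]; cv2.imwrite("pics/top0c.png",cv2.resize(a,None,fx=3.4,fy=3.4,interpolation=cv2.INTER_CUBIC))
a=cv2.imread("pics/scene0.png")[180:390,150:350]; cv2.imwrite("pics/scene0c.png",cv2.resize(a,None,fx=2.8,fy=2.8,interpolation=cv2.INTER_CUBIC))
a=cv2.imread("pics/top0.png")[230:310,385:475]; cv2.imwrite("pics/top0d.png",cv2.resize(a,None,fx=7,fy=7,interpolation=cv2.INTER_CUBIC))
E
```

```text
(no output)
```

View pics/top0c.png

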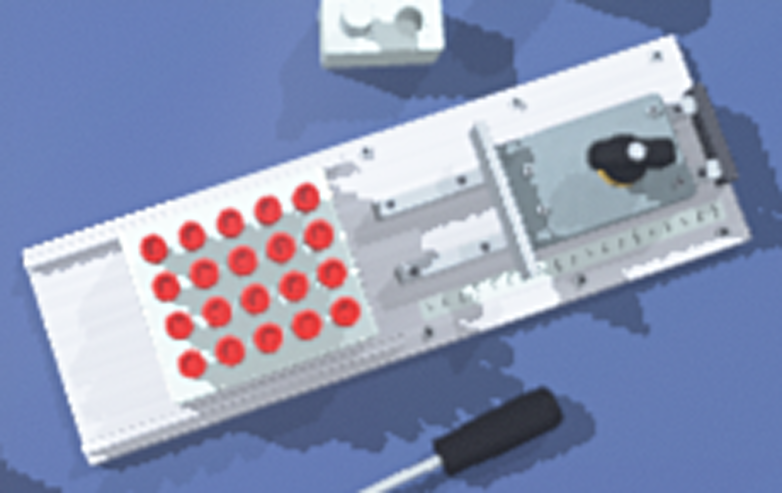

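View pics/scene0c.png

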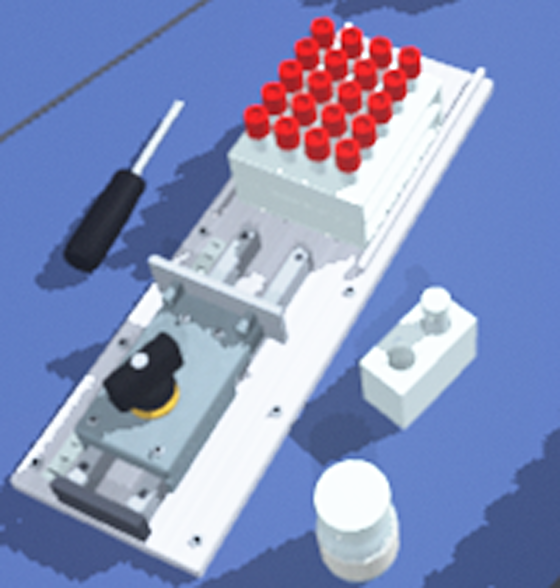

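View pics/top0d.png

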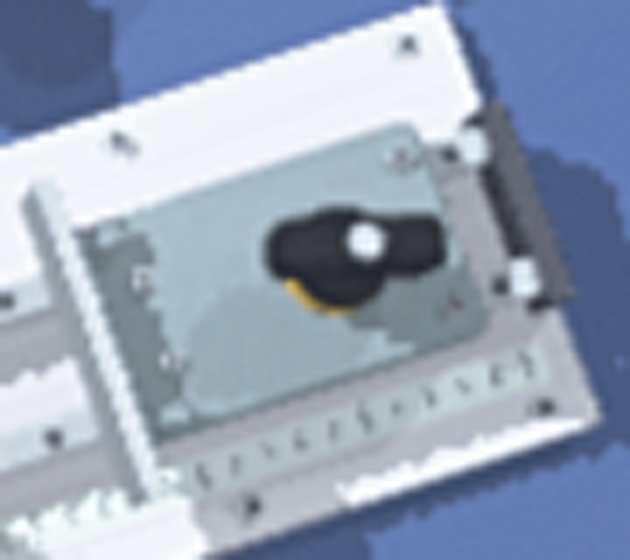

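```bash
cat > h.py <<'E'
import numpy as np, json
from station import env, viewer
def cm(n):
    m=viewer.camera_model(n); return np.array(m["K"]),np.array(m["R"]),np.array(m["t"])
def ray(n,p):
    K,R,t=cm(n); d=R.T@np.linalg.solve(K,[p[0],p[1],1]); return -R.T@t,d
def onz(n,p,z):
    c,d=ray(n,p); return c+d*(z-c[2])/d[2]
def tri(p1,p2):
    c1,d1=ray("top",p1); c2,d2=ray("scene",p2)
    s=np.linalg.lstsq(np.c_[d1,-d2],c2-c1,rcond=None)[0]
    a,b=c1+s[0]*d1,c2+s[1]*d2; return (a+b)/2,np.linalg.norm(a-b)
def proj(n,X):
    K,R,t=cm(n); c=K@(R@np.array(X)+t); return c[:2]/c[2]
E
python3 - <<'E'
from h import *
np.set_printoptions(precision=4,suppress=True)
T=lambda x,y:(x/3.4+250,y/3.4+220); S=lambda x,y:(x/2.8+150,y/2.8+180); D=lambda x,y:(x/7+385,y/7+230)
c=[onz("top",T(*p),.012) for p in [(23,262),(92,464),(748,240),(672,38)]]
for a in c: print("top corner",a)
print([np.linalg.norm(c[i]-c[(i+1)%4]) for i in range(4)])
for p in [(13,482),(205,576)]: print("scene corner",onz("scene",S(*p),.012))
print("dot",tri(D(367,240),S(140,360)))
print("bar ends near/far", tri(D(270,245),S(180,345)), tri(D(445,245),S(108,392)))
# plate top corners
print("plate", tri(D(35,185),S(283,338)), tri(D(145,495),S(153,260)))
E
```

```text
top corner [0.4954 0.1833 0.012 ]
top corner [0.3789 0.1437 0.012 ]
top corner [ 0.5005 -0.2436  0.012 ]
top corner [ 0.623  -0.2058  0.012 ]
[np.float64(0.12308217491586712), np.float64(0.4059717085803754), np.float64(0.1282607418563474), np.float64(0.40943233169936855)]
scene corner [ 0.5076 -0.2401  0.012 ]
scene corner [ 0.6338 -0.2012  0.012 ]
dot (array([ 0.5446, -0.1594,  0.0924]), np.float64(0.006076879957576819))
bar ends near/far (array([ 0.5459, -0.1354,  0.0798]), np.float64(0.007219059698253604)) (array([ 0.5437, -0.1822,  0.0859]), np.float64(0.0055012796690183325))
plate (array([ 0.5685, -0.0792,  0.0437]), np.float64(0.0034502919891680585)) (array([ 0.4793, -0.1023,  0.0645]), np.float64(0.003867140008708976))
```

```bash
cat > crop.py <<'E'
import cv2,sys
def crop(src,dst,x0,y0,x1,y1,f):
    a=cv2.imread(src)[y0:y1,x0:x1]; a=cv2.resize(a,None,fx=f,fy=f,interpolation=cv2.INTER_CUBIC)
    st=10
    for x in range((x0//st+1)*st,x1,st):
        cv2.line(a,(int((x-x0+.5)*f),0),(int((x-x0+.5)*f),6),(0,255,255),1); cv2.putText(a,str(x),(int((x-x0+.5)*f)-10,18),0,.4,(0,255,255),1)
    for y in range((y0//st+1)*st,y1,st):
        cv2.line(a,(0,int((y-y0+.5)*f)),(6,int((y-y0+.5)*f)),(0,255,255),1); cv2.putText(a,str(y),(8,int((y-y0+.5)*f)+4),0,.4,(0,255,255),1)
    cv2.imwrite(dst,a)
if __name__=="__main__": crop(sys.argv[1],sys.argv[2],*map(int,sys.argv[3:8]))
E
python3 crop.py pics/scene0.png pics/s1.png 150 265 260 390 5
python3 crop.py pics/scene0.png pics/s2.png 200 180 330 280 6
python3 crop.py pics/top0.png pics/t1.png 375 225 475 310 8
python3 crop.py pics/top0.png pics/t2.png 250 260 375 360 6
```

```text
(no output)
```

View pics/s1.png

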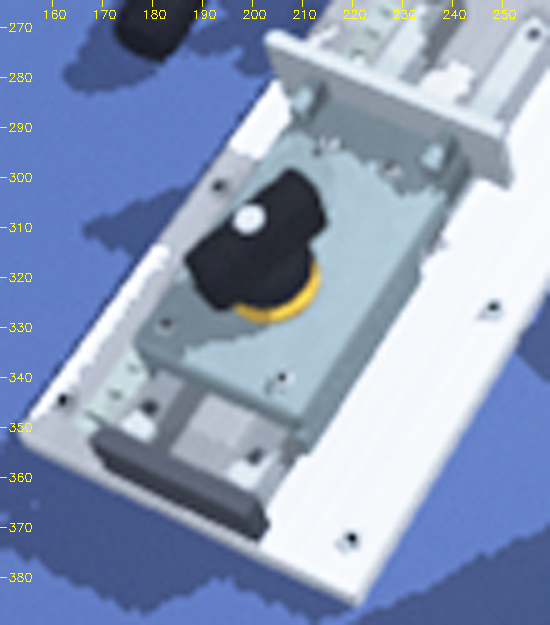

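View pics/s2.png

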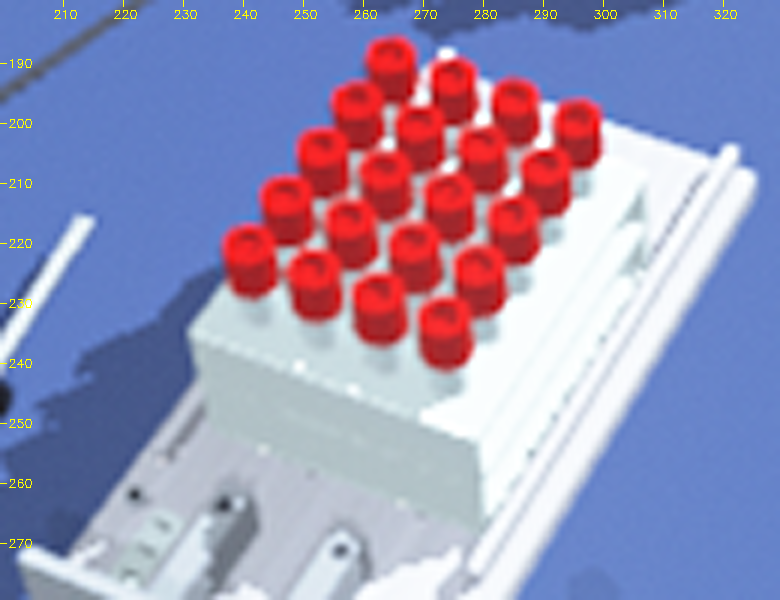

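View pics/t1.png

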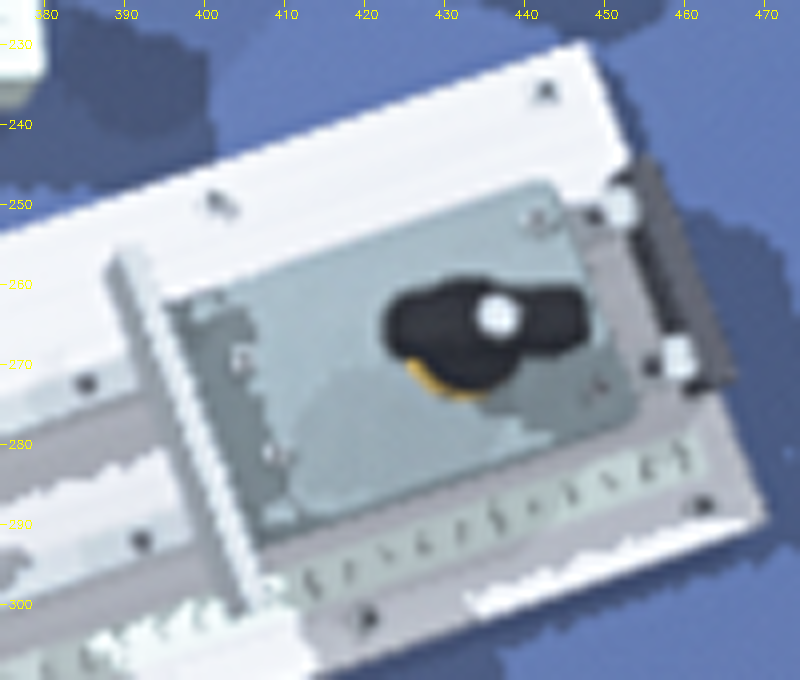

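View pics/t2.png

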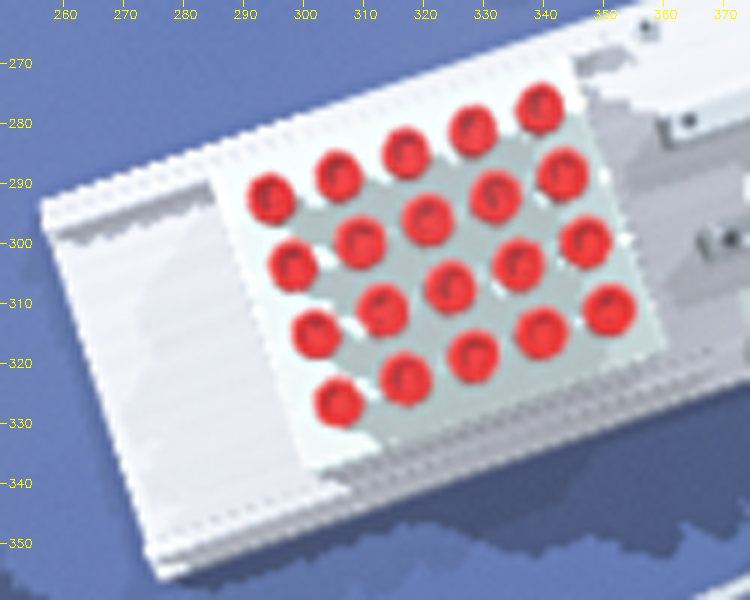

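```bash
cat > fit.py <<'E'
from h import *
from scipy.optimize import least_squares
np.set_printoptions(precision=4,suppress=True)
C={n:cm(n) for n in("top","scene")}
def pj(n,X):
    K,R,t=C[n]; c=K@(R@X+t); return c[:2]/c[2]
def pts(p):
    x,y,a,yf,yr,zr,zd=p[:7]
    L=lambda u,v,z: np.array([x+np.cos(a)*u-np.sin(a)*v, y+np.sin(a)*u+np.cos(a)*v, z])
    return [("top",L(.065,-.195,.012),(447.5,229.5)),("top",L(-.065,-.195,.012),(470,289.5)),
    ("scene",L(-.065,-.195,.012),(154,350.5)),("scene",L(.065,-.195,.012),(221,384.5)),
    ("top",L(.046,yf,.07),(390.5,256)),("top",L(-.046,yf,.07),(404.5,300.5)),
    ("scene",L(-.046,yf-.006,.07),(203,273)),("scene",L(.046,yf-.006,.07),(249.3,293.5)),
    ("top",L(.05,yr,zr),(344.5,269.5)),("top",L(-.05,yr,zr),(360,317)),
    ("scene",L(-.05,yr,zr),(231,234.5)),("scene",L(.05,yr,zr),(279.5,253.5)),
    ("scene",L(.05,yr,.012),(280,267.5)),("scene",L(-.05,yr,.012),(235,251)),
    ("top",L(0,yf-.075,zd),(436.5,264)),("scene",L(0,yf-.075,zd),(199.3,308.3))]
def res(p):
    off={"top":p[7:9],"scene":p[9:11]}
    r=[pj(n,X)+off[n]-np.array(u) for n,X,u in pts(p)]
    return np.r_[np.concatenate(r),p[7:]/1.0]
s=least_squares(res,[.5,-.02,.31,-.03,.05,.06,.092,0,0,0,0],loss="soft_l1")
p=s.x; print(p, np.degrees(p[2]))
print(np.round(res(p)[:-4].reshape(-1,2),1).tolist())
P=pts(p); print("dot/knob axis",P[-1][1],"gap",p[4]-p[3]); print("cam centres",[-C[n][1].T@C[n][2] for n in C])
np.save("fit.npy",p)
E
python3 fit.py
```

```text
[ 0.5072 -0.0362  0.3034 -0.0533  0.0382  0.0622  0.0933  1.0699  0.5629
  0.8571 -0.2397] 17.382334853273107
[[-0.3, 0.1], [0.0, 0.2], [-0.8, 0.4], [-0.4, -0.9], [-1.3, -0.9], [1.1, 0.1], [-0.6, 0.0], [0.1, -1.0], [-1.3, -0.9], [0.3, 1.3], [0.2, 0.4], [-0.2, -0.3], [0.9, 1.7], [-0.1, 0.2], [0.2, -0.4], [0.2, 0.1]]
dot/knob axis [ 0.5455 -0.1586  0.0933] gap 0.09151318512030313
cam centres [array([0.3926, 0.0765, 1.112 ]), array([ 0.9137, -0.2988,  0.7072])]
```

```bash
python3 - <<'E'
from h import *
np.set_printoptions(precision=4,suppress=True)
for n,a,b in [("top",(423,265),(448,264.5)),("scene",(210.5,302.5),(190.5,321))]:
    A,B=onz(n,a,.092),onz(n,b,.092); d=A-B; print(A,B,np.linalg.norm(d),np.degrees(np.arctan2(d[1],d[0])))
s=env.observe(); R=s["orientation"]; print(R)
E
```

```text
[ 0.5423 -0.1349  0.092 ] [ 0.5424 -0.1821  0.092 ] 0.047193383131116144 90.17179188359958
[ 0.5498 -0.1389  0.092 ] [ 0.5525 -0.1802  0.092 ] 0.04144218077965991 93.7207202069456
[[-0.0008 -0.9704  0.2414]
 [-0.0021  0.2414  0.9704]
 [-1.      0.0003 -0.0022]]
```

Emit:
apply_moves:
  travel:
    - [0,-3.1,-2.25]
    - [0,-6.2,-4.5]
    - [0,-9.3,-6.8]
    - [0,-12.4,-9.0]
    - [0,-15.5,-11.3]
    - [0,-18.6,-13.6]
    - [0,-21.8,-15.8]
    - [0,-24.9,-18.1]
    - [0,-28.0,-20.4]
    - [0,-31.1,-22.6]
    - [0,-34.2,-24.9]
    - [0,-37.3,-27.2]
  dr:
    - [6.2,0,0]
    - [12.5,0,0]
    - [18.8,0,0]
    - [25,0,0]
    - [31.2,0,0]
    - [37.5,0,0]
    - [43.8,0,0]
    - [50,0,0]
    - [56.2,0,0]
    - [62.5,0,0]
    - [68.8,0,0]
    - [75,0,0]
  gripper: [1,1,1,1,1,1,1,1,1,1,1,1]

```text
t: 1.1
position: [0.4598, 0.2993, 0.2309]
orientation: [[-0.001, -0.013, 1.0], [-0.0, 1.0, 0.013], [-1.0, -0.0, -0.001]]
ft_force: [0.8, 0.9, 0.2]
finger_gap: 0.998
```

Emit:
apply_moves:
  travel:
    - [0.4,-3.8,0.7]
    - [0.8,-7.6,1.3]
    - [1.2,-11.5,2.0]
    - [1.6,-15.3,2.7]
    - [2.0,-19.1,3.3]
    - [2.4,-23,4.0]
    - [2.8,-26.8,4.7]
    - [3.2,-30.6,5.3]
    - [3.6,-34.4,6.0]
    - [4.0,-38.2,6.6]
    - [4.4,-42,7.3]
    - [4.8,-45.9,8.0]
  dr:
    - [0,0,0]
    - [0,0,0]
    - [0,0,0]
    - [0,0,0]
    - [0,0,0]
    - [0,0,0]
    - [0,0,0]
    - [0,0,0]
    - [0,0,0]
    - [0,0,0]
    - [0,0,0]
    - [0,0,0]
  gripper: [1,1,1,1,1,1,1,1,1,1,1,1]

```text
t: 2.1
position: [0.5471, -0.1582, 0.1827]
orientation: [[-0.001, -0.018, 1.0], [0.001, 1.0, 0.018], [-1.0, 0.001, -0.001]]
ft_force: [0.4, 1.1, -0.4]
finger_gap: 0.998
```

```bash
python3 - <<'E'
from h import *
import cv2
from crop import crop
for n in ["scene","top"]:
    im=viewer.camera(n); cv2.imwrite(f"pics/{n}1.png",im[:,:,::-1])
s=env.observe(); print(s["t"],s["position"],s["orientation"].round(4).tolist(),s["joint_positions"].round(1),s["dq"].round(1))
P=s["position"]; print(proj("scene",P),proj("top",P))
crop("pics/scene1.png","pics/s3.png",140,220,270,380,5)
crop("pics/top1.png","pics/t3.png",370,200,480,310,7)
E
```

```text
2.2 [ 0.54741453 -0.16130097  0.18221836] [[-0.0011, -0.0123, 0.9999], [-0.001, 0.9999, 0.0123], [-1.0, -0.001, -0.0011]] [-2.660e+01  6.000e+00  1.078e+02 -1.000e-01  6.630e+01 -2.720e+01] [ 3.9 -2.4  2.5  2.8  2.3  2.4]
[185.24978429 278.58700708] [448.58141583 253.96167579]
```

View pics/s3.png

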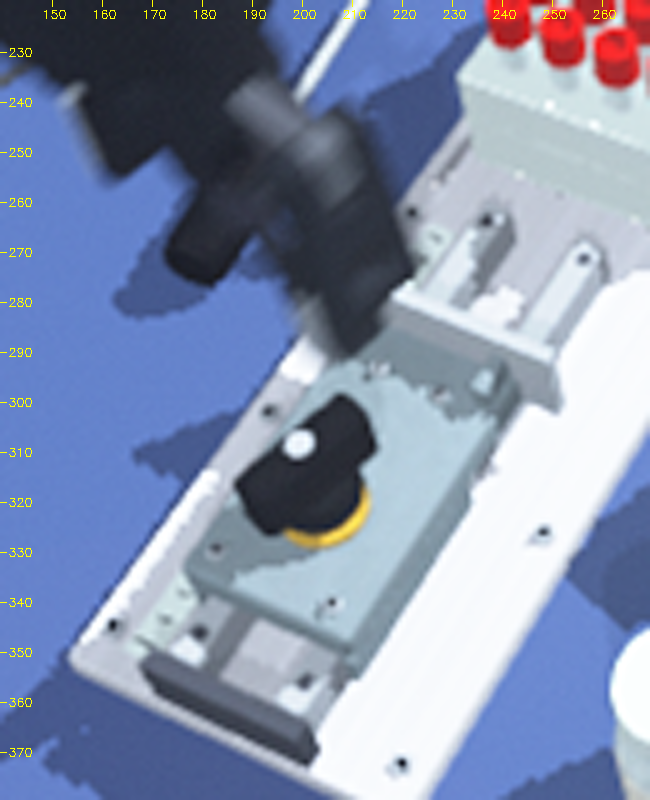

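View pics/t3.png

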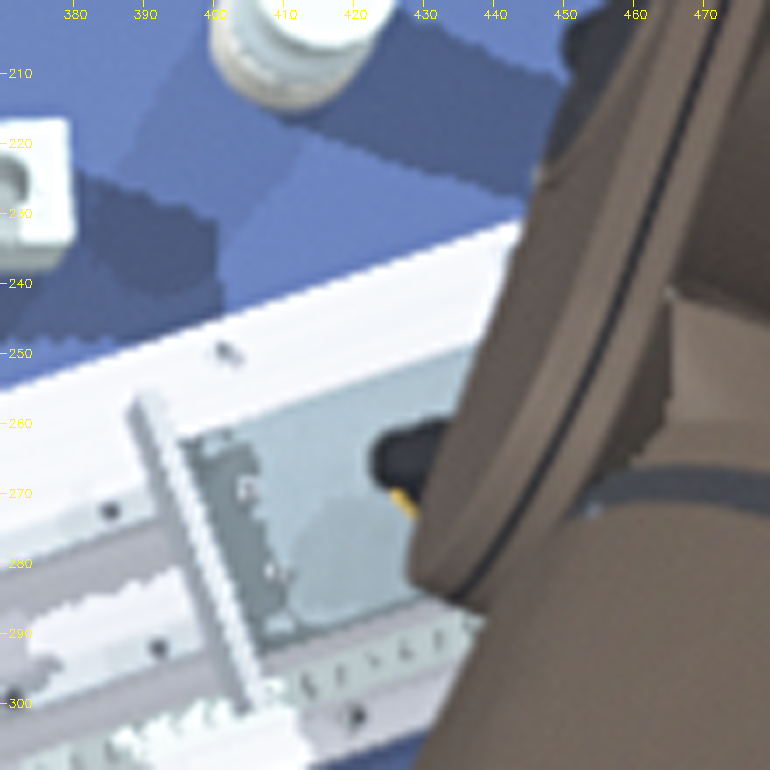

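```bash
python3 - <<'E'
from h import *
import cv2
from crop import crop
im=viewer.camera("scene"); cv2.imwrite(f"pics/scene2.png",im[:,:,::-1])
s=env.observe(); print(s["t"],s["position"],s["dq"].round(2))
P=s["position"]
for dx in(-.057,-.0425,0,.0425,.057):
  for dy in (-.011,.011): print(dx,dy,proj("scene",P+s["orientation"]@[-.013,dy,dx]))
crop("pics/scene2.png","pics/s4.png",150,220,250,330,6)
E
```

```text
2.25 [ 0.54706678 -0.15878829  0.18226988] [ 3.22 -1.79  1.73  0.91  0.74  0.52]
-0.057 -0.011 [152.75017165 254.70575209]
-0.057 0.011 [165.47392016 245.47137615]
-0.0425 -0.011 [158.99827526 260.23569287]
-0.0425 0.011 [171.73942994 250.82675385]
0 -0.011 [178.00911217 277.06140654]
0 0.011 [190.7916613  267.11144552]
0.0425 -0.011 [198.13113569 294.870586  ]
0.0425 0.011 [210.93855234 284.3317859 ]
0.057 -0.011 [205.26809353 301.18721528]
0.057 0.011 [218.07965452 290.43556686]
```

View pics/s4.png

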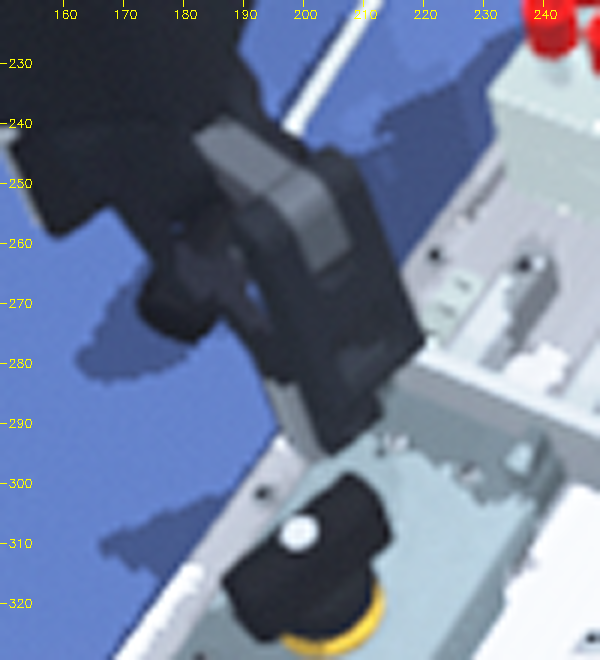

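Emit:
apply_moves:
  travel:
    - [2.5,0,-0.1]
    - [5,0,-0.15]
    - [7.5,0,-0.15]
    - [9.5,0,-0.15]
    - [10.7,0,-0.15]
    - [11.2,0,-0.15]
    - [11.2,0,-0.15]
    - [11.2,0,-0.15]
  dr:
    - [0,0,0]
    - [0,0,0]
    - [0,0,0]
    - [0,0,0]
    - [0,0,0]
    - [0,0,0]
    - [0,0,0]
    - [0,0,0]
  gripper: [1,1,1,1,1,1,1,1]

```text
t: 2.92
position: [0.5466, -0.1563, 0.0723]
orientation: [[0.001, -0.019, 1.0], [-0.001, 1.0, 0.019], [-1.0, -0.001, 0.001]]
ft_force: [0.0, 0.4, 0.2]
finger_gap: 1.001
```

```bash
cat > snap.py <<'E'
from h import *
import cv2,sys
from crop import crop
k=sys.argv[1]
for n,b,f in [("scene",(150,190,290,330),5),("top",(370,200,480,310),7)]:
    if len(sys.argv)>2 and n not in sys.argv[2]: continue
    im=viewer.camera(n); cv2.imwrite(f"pics/{n}{k}.png",im[:,:,::-1])
    crop(f"pics/{n}{k}.png",f"pics/{n}{k}c.png",*b,f)
s=env.observe(); print({q:np.round(v,4).tolist() for q,v in s.items() if q not in("tau","dq")})
E
python3 snap.py 3 scene
```

```text
{'t': 2.9667, 'joint_positions': [-26.1904, 13.6728, 111.7465, 0.0026, 54.4298, -27.2523], 'position': [0.547, -0.1566, 0.0729], 'orientation': [[0.0024, -0.0185, 0.9998], [-0.0011, 0.9998, 0.0185], [-1.0, -0.0012, 0.0024]], 'ft_force': [-0.2168, 0.3102, -0.2731], 'wrist_torque': [-0.0248, -0.0222, 0.0262], 'finger_gap': 1.0046}
```

View pics/scene3c.png

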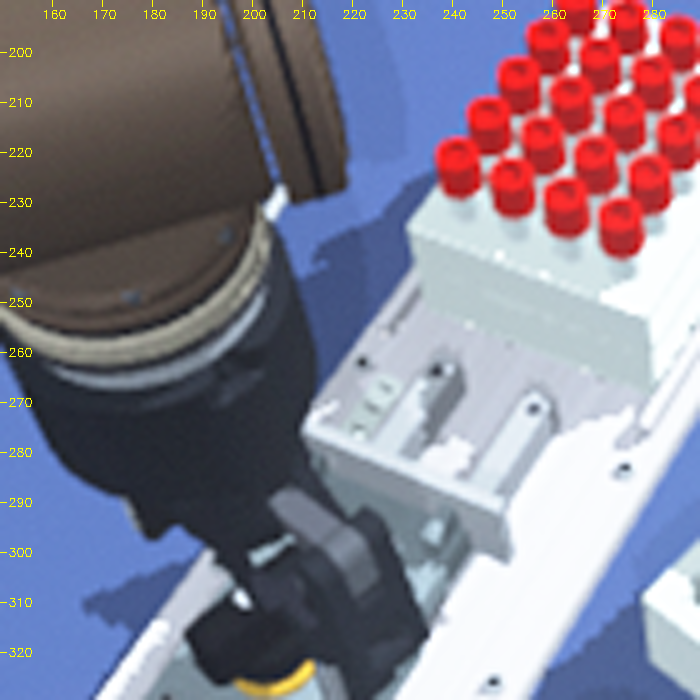

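Emit:
apply_moves:
  travel:
    - [0.2,-0.2,-0.15]
    - [0.25,-0.2,-0.15]
    - [0.25,-0.2,-0.15]
    - [0.25,-0.2,-0.15]
    - [0.25,-0.2,-0.15]
  dr:
    - [0,0,0]
    - [0,0,0]
    - [0,0,0]
    - [0,0,0]
    - [0,0,0]
  gripper: [1,0.8,0.6,0.45,0.35]

```text
t: 3.38
position: [0.5446, -0.1586, 0.0691]
orientation: [[0.0, -0.018, 1.0], [-0.0, 1.0, 0.018], [-1.0, -0.0, 0.0]]
ft_force: [0.6, -0.5, 0.3]
finger_gap: 0.452
```

```bash
python3 snap.py 4 scene
```

```text
{'t': 3.4333, 'joint_positions': [-26.4834, 13.8628, 111.9946, 0.0004, 54.1235, -27.5095], 'position': [0.5446, -0.1586, 0.069], 'orientation': [[0.0003, -0.0179, 0.9998], [-0.0001, 0.9998, 0.0179], [-1.0, -0.0001, 0.0003]], 'ft_force': [1.1937, -0.1095, -0.2895], 'wrist_torque': [-0.0198, -0.0054, -0.016], 'finger_gap': 0.3631}
```

View pics/scene4c.png

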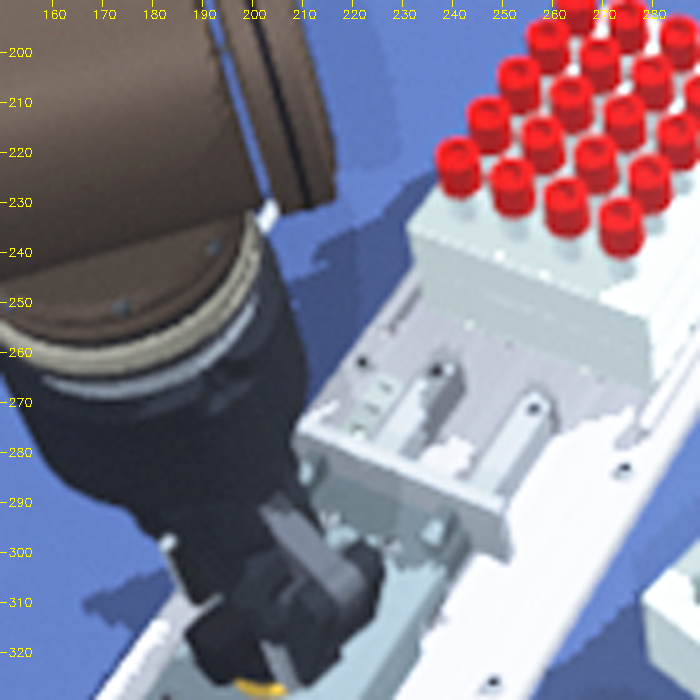

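Emit:
apply_moves:
  travel:
    - [0,0,0]
    - [0,0,0]
    - [0,0,0]
  dr:
    - [0,0,0]
    - [0,0,0]
    - [0,0,0]
  gripper: [0.3,0.25,0.22]

```text
t: 3.68
position: [0.5452, -0.1589, 0.0702]
orientation: [[0.001, -0.018, 1.0], [-0.001, 1.0, 0.018], [-1.0, -0.001, 0.001]]
ft_force: [-0.8, 0.6, 5.5]
finger_gap: 0.223
```

Emit:
apply_moves:
  travel:
    - [0,0,0]
    - [0,0,0]
    - [0,0,0]
    - [0,0,0]
  dr:
    - [0,0,0]
    - [0,0,0]
    - [0,0,0]
    - [0,0,0]
  gripper: [0.19,0.17,0.16,0.16]

```text
t: 4.02
position: [0.5451, -0.159, 0.0704]
orientation: [[0.001, -0.017, 1.0], [-0.001, 1.0, 0.017], [-1.0, -0.001, 0.001]]
ft_force: [-2.2, 0.4, 6.9]
finger_gap: 0.168
```

Emit:
apply_moves:
  travel:
    - [0,0,0]
    - [-0.2,0,0]
    - [-0.2,0,0]
    - [-0.2,0,0]
    - [-0.2,0,0]
    - [-0.2,0,0]
  dr:
    - [0,0,0]
    - [0,0,0]
    - [0,0,0]
    - [0,0,0]
    - [0,0,0]
    - [0,0,0]
  gripper: [0.21,0.21,0.18,0.15,0.1,0]

```text
t: 4.52
position: [0.545, -0.1586, 0.0713]
orientation: [[0.001, -0.017, 1.0], [-0.0, 1.0, 0.017], [-1.0, -0.0, 0.001]]
ft_force: [-0.1, 1.1, 4.3]
finger_gap: 0.164
```

```bash
python3 snap.py 5 scene
```

```text
{'t': 4.5667, 'joint_positions': [-26.4757, 13.6891, 111.9235, 0.0341, 54.3151, -27.4877], 'position': [0.545, -0.1586, 0.0713], 'orientation': [[0.0013, -0.0173, 0.9998], [-0.0001, 0.9999, 0.0173], [-1.0, -0.0002, 0.0013]], 'ft_force': [1.1003, 0.2784, 4.5728], 'wrist_torque': [0.1396, -0.221, -0.2207], 'finger_gap': 0.159}
```

Emit:
apply_moves:
  travel:
    - [0,0,0]
    - [0,0,0]
    - [0,0,0]
    - [0,0,0]
  dr:
    - [-2,0,0]
    - [-4,0,0]
    - [-6,0,0]
    - [-8,0,0]
  gripper: [0,0,0,0]

```text
t: 4.9
position: [0.545, -0.1587, 0.0713]
orientation: [[0.001, -0.159, 0.987], [-0.0, 0.987, 0.159], [-1.0, -0.001, 0.001]]
ft_force: [1.4, 0.7, 3.8]
finger_gap: 0.159
```

```bash
python3 snap.py 6 scene
```

```text
{'t': 4.95, 'joint_positions': [-26.4722, 13.6932, 111.9263, 0.0014, 54.3131, -35.6919], 'position': [0.545, -0.1587, 0.0712], 'orientation': [[0.0011, -0.1602, 0.9871], [-0.0005, 0.9871, 0.1602], [-1.0, -0.0007, 0.001]], 'ft_force': [1.7529, 0.0445, 3.7581], 'wrist_torque': [0.1273, -0.21, 0.0858], 'finger_gap': 0.1582}
```

View pics/scene6c.png

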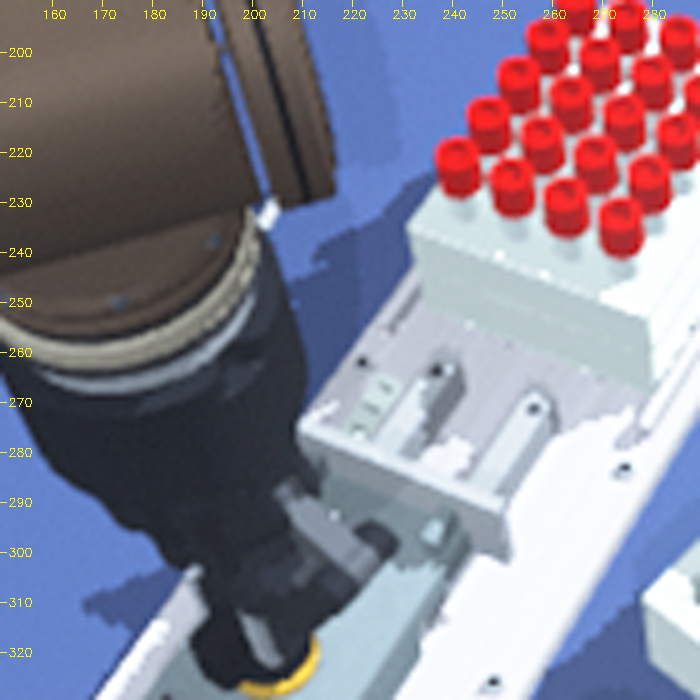

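Emit:
apply_moves:
  travel:
    - [0,0,0]
    - [0,0,0]
    - [0,0,0]
    - [0,0,0]
    - [0,0,0]
    - [0,0,0]
  dr:
    - [-4,0,0]
    - [-8,0,0]
    - [-12,0,0]
    - [-16,0,0]
    - [-20,0,0]
    - [-20,0,0]
  gripper: [0,0,0,0,0,0]

```text
t: 5.45
position: [0.5448, -0.1587, 0.0712]
orientation: [[0.001, -0.487, 0.874], [-0.001, 0.874, 0.487], [-1.0, -0.001, 0.0]]
ft_force: [0.4, 0.3, 6.1]
finger_gap: 0.159
```

```bash
python3 snap.py 7 scene
```

```text
{'t': 5.5, 'joint_positions': [-26.4775, 13.6886, 111.9318, -0.0219, 54.3349, -55.436], 'position': [0.5448, -0.1587, 0.0712], 'orientation': [[0.0006, -0.4844, 0.8749], [-0.0006, 0.8749, 0.4844], [-1.0, -0.0008, 0.0002]], 'ft_force': [0.6432, 0.3292, 5.0789], 'wrist_torque': [0.0562, -0.1746, 0.0642], 'finger_gap': 0.1626}
```

View pics/scene7c.png

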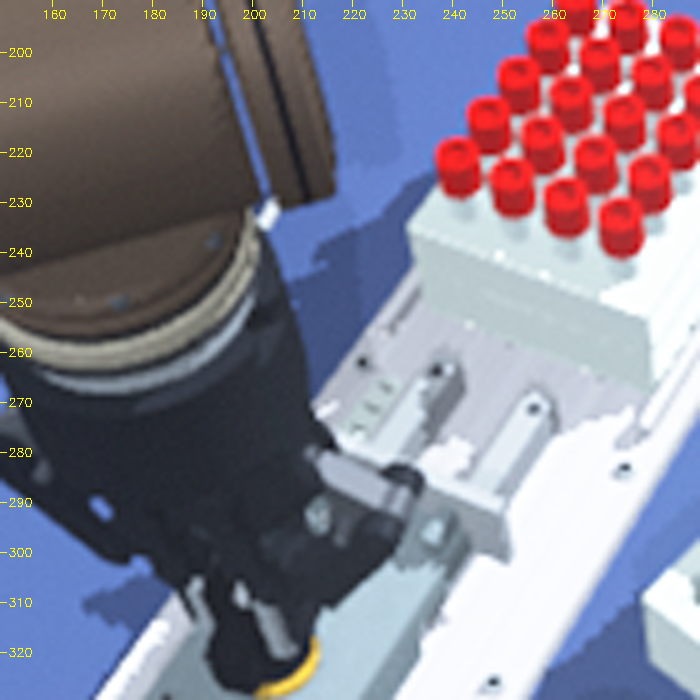

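Emit:
apply_moves:
  travel:
    - [0,0,0]
    - [0,0,0]
    - [0,0,0]
    - [0,0,0]
    - [0,0,0]
    - [0,0,0]
    - [0,0,0]
    - [0,0,0]
    - [0,0,0]
    - [0,0,0]
    - [0,0,0]
    - [0,0,0]
  dr:
    - [-5,0,0]
    - [-10,0,0]
    - [-15,0,0]
    - [-20,0,0]
    - [-25,0,0]
    - [-30,0,0]
    - [-35,0,0]
    - [-40,0,0]
    - [-45,0,0]
    - [-49,0,0]
    - [-52,0,0]
    - [-52,0,0]
  gripper: [0,0,0,0,0,0,0,0,0,0,0,0]

```text
t: 6.5
position: [0.5445, -0.159, 0.0712]
orientation: [[-0.0, -0.988, 0.156], [-0.001, 0.156, 0.988], [-1.0, 0.0, -0.001]]
ft_force: [-0.6, -1.2, 6.4]
finger_gap: 0.159
```

```bash
python3 snap.py 8 scene
```

```text
{'t': 6.55, 'joint_positions': [-26.4999, 13.6854, 111.9365, -0.0776, 54.3657, -107.4241], 'position': [0.5445, -0.159, 0.0712], 'orientation': [[-0.0003, -0.9876, 0.157], [-0.0011, 0.157, 0.9876], [-1.0, 0.0001, -0.0011]], 'ft_force': [-0.3096, -0.7567, 5.31], 'wrist_torque': [-0.0716, 0.0152, 0.0842], 'finger_gap': 0.1583}
```

View pics/scene8c.png

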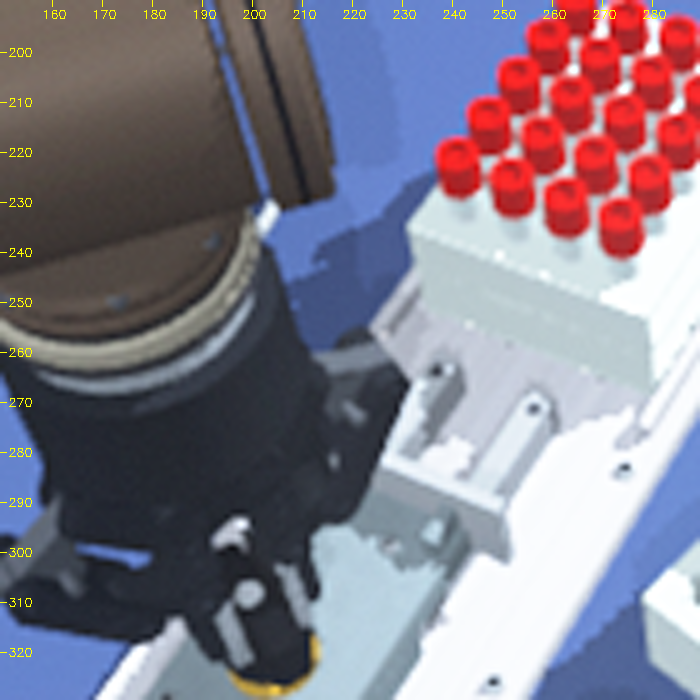

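Emit:
apply_moves:
  travel:
    - [0,0.22,0.45]
    - [0,0.45,0.9]
    - [0,0.67,1.34]
    - [0,0.89,1.79]
    - [0,1.11,2.24]
    - [0,1.34,2.69]
    - [0,1.56,3.13]
    - [0,1.78,3.58]
    - [0,1.78,3.58]
  dr:
    - [0,0,0]
    - [0,0,0]
    - [0,0,0]
    - [0,0,0]
    - [0,0,0]
    - [0,0,0]
    - [0,0,0]
    - [0,0,0]
    - [0,0,0]
  gripper: [0,0,0,0,0,0,0,0,0]

```text
t: 7.3
position: [0.5326, -0.1209, 0.0712]
orientation: [[0.001, -0.988, 0.156], [-0.003, 0.156, 0.988], [-1.0, -0.001, -0.003]]
ft_force: [-0.0, -6.0, 4.2]
finger_gap: 0.157
```

```bash
python3 snap.py 9
```

```text
{'t': 7.4, 'joint_positions': [-23.3901, 11.2277, 114.9167, -0.1292, 53.775, -104.3459], 'position': [0.5325, -0.1209, 0.0712], 'orientation': [[0.0006, -0.9878, 0.1559], [-0.0022, 0.1559, 0.9878], [-1.0, -0.0009, -0.0021]], 'ft_force': [0.3159, -4.4791, 5.0471], 'wrist_torque': [-0.7815, 0.0613, -0.0495], 'finger_gap': 0.1571}
```

View pics/scene9c.png

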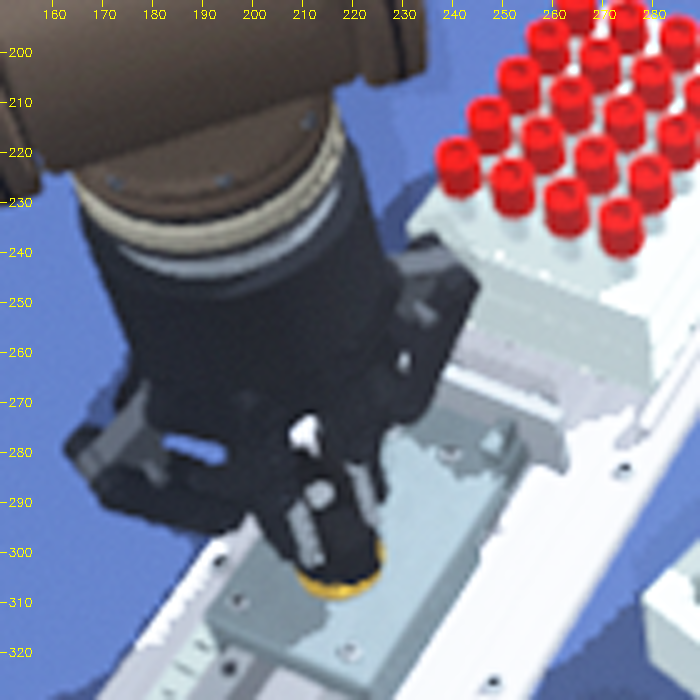

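View pics/top9.png

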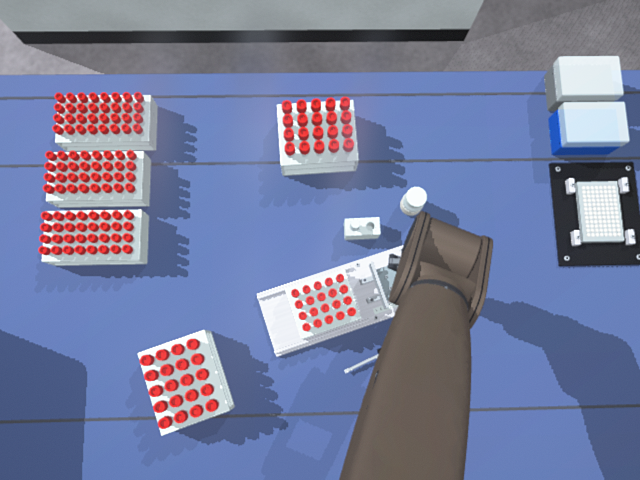

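Emit:
apply_moves:
  travel:
    - [-0.1,0,0]
    - [-0.1,0,0]
    - [-0.1,0,0]
  dr:
    - [0,0,0]
    - [0,0,0]
    - [0,0,0]
  gripper: [0,0,0]

```text
t: 7.65
position: [0.5325, -0.1208, 0.0713]
orientation: [[0.001, -0.988, 0.156], [-0.002, 0.156, 0.988], [-1.0, -0.001, -0.002]]
ft_force: [1.9, -6.0, 0.2]
finger_gap: 0.162
```

Emit:
apply_moves:
  travel:
    - [0,0.22,0.45]
    - [0,0.45,0.9]
    - [0,0.67,1.34]
    - [0,0.89,1.79]
    - [0,0.89,1.79]
    - [0,0.89,1.79]
  dr:
    - [0,0,0]
    - [0,0,0]
    - [0,0,0]
    - [0,0,0]
    - [0,0,0]
    - [0,0,0]
  gripper: [0,0,0,0,0,0]

```text
t: 8.15
position: [0.5267, -0.1025, 0.0713]
orientation: [[0.002, -0.988, 0.156], [-0.004, 0.156, 0.988], [-1.0, -0.002, -0.003]]
ft_force: [3.2, -8.4, -0.4]
finger_gap: 0.157
```

```bash
python3 snap.py 10
```

```text
{'t': 8.25, 'joint_positions': [-21.7803, 10.0774, 116.2651, -0.1915, 53.4826, -102.6967], 'position': [0.5268, -0.1025, 0.0713], 'orientation': [[0.0018, -0.9878, 0.1559], [-0.0036, 0.1559, 0.9878], [-1.0, -0.0024, -0.0033]], 'ft_force': [2.6145, -8.0708, -0.9747], 'wrist_torque': [-1.1897, -0.4211, -0.0214], 'finger_gap': 0.1564}
```

View pics/scene10c.png

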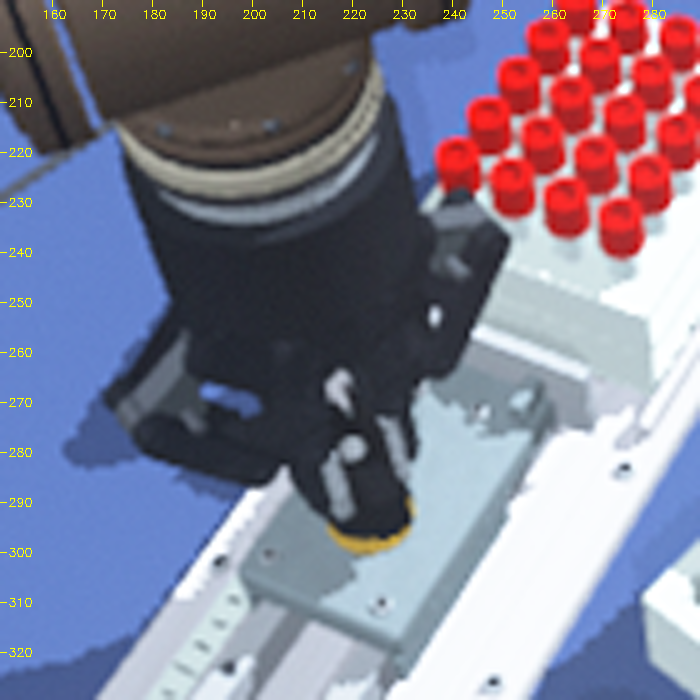

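Emit:
apply_moves:
  travel:
    - [0,-0.05,-0.09]
    - [0,-0.05,-0.09]
    - [0,-0.05,-0.09]
  dr:
    - [0,0,0]
    - [0,0,0]
    - [0,0,0]
  gripper: [0,0,0]

```text
t: 8.5
position: [0.5268, -0.1026, 0.0713]
orientation: [[0.001, -0.988, 0.156], [-0.001, 0.156, 0.988], [-1.0, -0.001, -0.001]]
ft_force: [1.9, -5.9, 0.5]
finger_gap: 0.161
```

Emit:
apply_moves:
  travel:
    - [0,-0.05,-0.09]
    - [0,-0.05,-0.09]
    - [0,-0.05,-0.09]
  dr:
    - [0,0,0]
    - [0,0,0]
    - [0,0,0]
  gripper: [0,0,0]

```text
t: 8.75
position: [0.5268, -0.1027, 0.0713]
orientation: [[-0.001, -0.988, 0.156], [0.001, 0.156, 0.988], [-1.0, 0.001, 0.0]]
ft_force: [1.9, -2.2, 0.8]
finger_gap: 0.157
```

Emit:
apply_moves:
  travel:
    - [0,0.13,0.27]
    - [0,0.27,0.54]
    - [0,0.4,0.81]
    - [0,0.53,1.07]
    - [0,0.67,1.34]
    - [0,0.8,1.61]
    - [0,0.93,1.88]
    - [0,1.07,2.15]
    - [0,1.07,2.15]
    - [0,1.07,2.15]
  dr:
    - [0,0,0]
    - [0,0,0]
    - [0,0,0]
    - [0,0,0]
    - [0,0,0]
    - [0,0,0]
    - [0,0,0]
    - [0,0,0]
    - [0,0,0]
    - [0,0,0]
  gripper: [0,0,0,0,0,0,0,0,0,0]

```text
t: 9.58
position: [0.5207, -0.0832, 0.0713]
orientation: [[0.003, -0.988, 0.155], [-0.007, 0.155, 0.988], [-1.0, -0.004, -0.006]]
ft_force: [4.2, -13.4, -6.0]
finger_gap: 0.16
```

```bash
python3 snap.py 11; python3 crop.py pics/top11.png pics/top11d.png 330 250 420 325 8
```

```text
{'t': 9.6833, 'joint_positions': [-19.9728, 8.9345, 117.5916, -0.368, 53.1938, -100.8325], 'position': [0.5207, -0.0832, 0.0713], 'orientation': [[0.0028, -0.9879, 0.1551], [-0.0065, 0.1551, 0.9879], [-1.0, -0.0038, -0.006]], 'ft_force': [3.8991, -12.6154, -4.9677], 'wrist_torque': [-1.9043, -0.657, -0.1364], 'finger_gap': 0.1646}
```

View pics/scene11c.png

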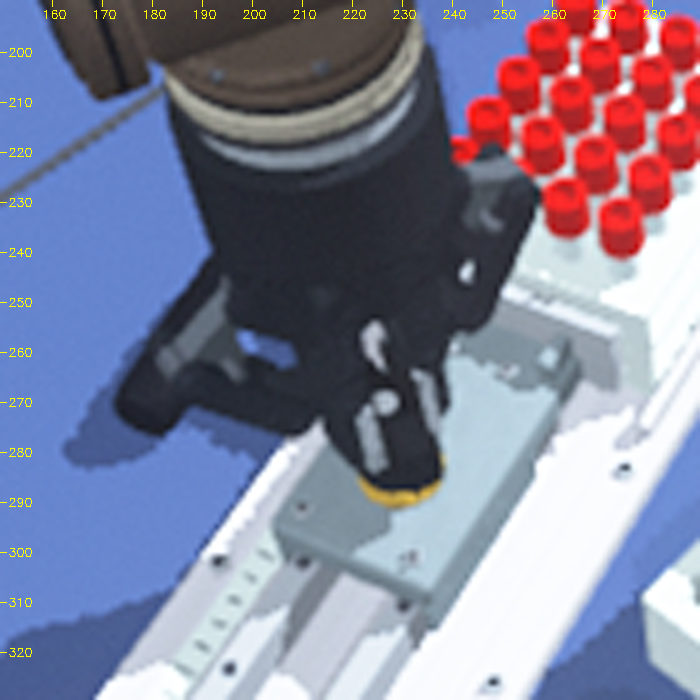

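View pics/top11d.png

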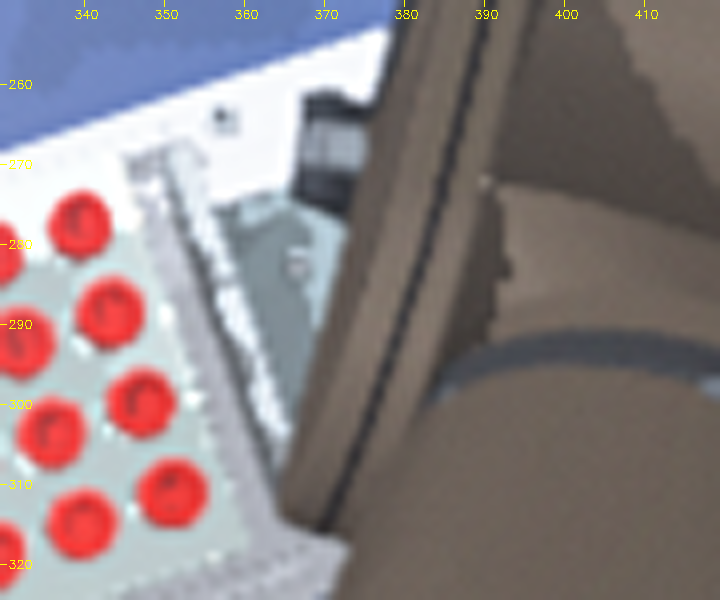

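Emit:
apply_moves:
  travel:
    - [0.1,0,0]
    - [0.1,0.09,0.18]
    - [0.1,0.18,0.36]
    - [0.1,0.27,0.54]
    - [0.1,0.27,0.54]
    - [0.1,0.27,0.54]
  dr:
    - [0,0,0]
    - [0,0,0]
    - [0,0,0]
    - [0,0,0]
    - [0,0,0]
    - [0,0,0]
  gripper: [0,0,0,0,0,0]

```text
t: 10.18
position: [0.5192, -0.0784, 0.0713]
orientation: [[0.003, -0.988, 0.155], [-0.008, 0.155, 0.988], [-1.0, -0.005, -0.008]]
ft_force: [2.2, -14.9, -1.9]
finger_gap: 0.158
```

```bash
python3 snap.py 12; python3 crop.py pics/top12.png pics/top12d.png 330 250 400 325 8;python3 crop.py pics/scene12.png pics/scene12d.png 230 220 310 290 8
```

```text
{'t': 10.2833, 'joint_positions': [-19.4807, 8.6613, 117.9098, -0.4838, 53.0931, -100.2922], 'position': [0.5193, -0.0784, 0.0713], 'orientation': [[0.0033, -0.988, 0.1547], [-0.0083, 0.1547, 0.9879], [-1.0, -0.0045, -0.0077]], 'ft_force': [2.6124, -16.039, -2.0457], 'wrist_torque': [-2.2341, -0.3375, -0.1849], 'finger_gap': 0.1616}
```

View pics/scene12d.png

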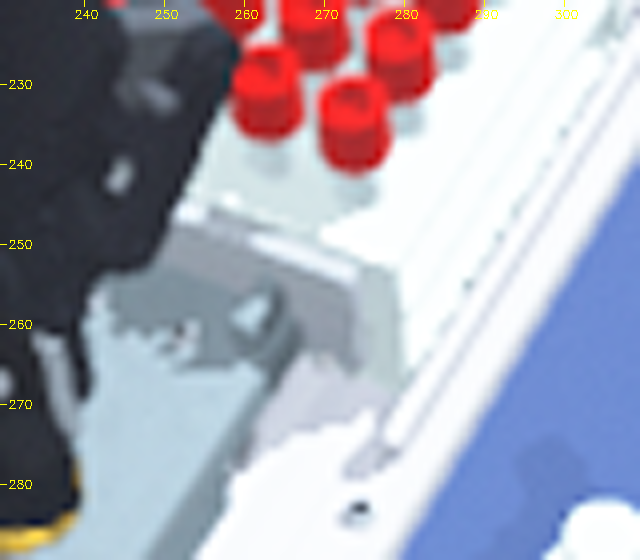

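View pics/top12d.png

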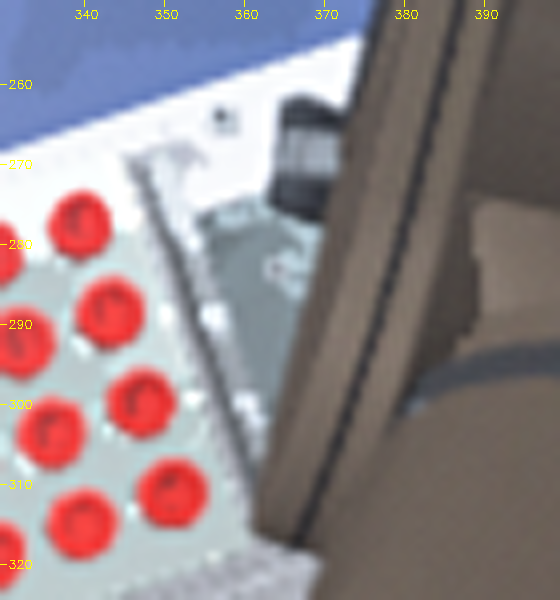

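```bash
python3 - <<'E'
from h import *
p=np.load("fit.npy"); x,y,a,yf,yr,zr=p[:6]
L=lambda u,v,z: np.array([x+np.cos(a)*u-np.sin(a)*v, y+np.sin(a)*u+np.cos(a)*v, z])
for d in (0,.003,.007,.01):
  print(d,"scene back-top",proj("scene",L(.046,yr-d-.006,.07))+p[9:11],"front-top",proj("scene",L(.046,yr-d,.07))+p[9:11],"back-bot",proj("scene",L(.046,yr-d-.006,.034))+p[9:11],
  "| top +46",proj("top",L(.046,yr-d,.07))+p[7:9],"0",proj("top",L(0,yr-d,.07))+p[7:9])
print("rack top mid", proj("top",L(0,yr,zr))+p[7:9])
print(.0915-.0844)
E
```

```text
0 scene back-top [275.43958751 252.22878474] front-top [277.02986015 249.77291338] back-bot [276.76684282 264.04340051] | top +46 [344.06983303 269.9742243 ] 0 [351.9407982  292.85334601]
0.003 scene back-top [274.63934193 253.4646107 ] front-top [276.23641965 250.99823019] back-bot [275.99673342 265.26136619] | top +46 [345.55876283 269.48217085] 0 [353.43833269 292.35245491]
0.007 scene back-top [273.56700002 255.12063731] front-top [275.17321934 252.64013934] back-bot [274.9649511  266.89318037] | top +46 [347.5429208  268.82645708] 0 [355.43394968 291.68496658]
0.01 scene back-top [272.75870394 256.36889571] front-top [274.37183107 253.87772996] back-bot [274.1873612  268.12297682] | top +46 [349.0302286  268.33493966] 0 [356.92984134 291.18462497]
rack top mid [351.65286468 293.26459553]
0.007099999999999995
```

Emit:
apply_moves:
  travel:
    - [0,0.045,0.09]
    - [0,0.09,0.18]
    - [0,0.09,0.18]
    - [0,0.09,0.18]
  dr:
    - [0,0,0]
    - [0,0,0]
    - [0,0,0]
    - [0,0,0]
  gripper: [0,0,0,0]

```text
t: 10.62
position: [0.5188, -0.0768, 0.0713]
orientation: [[0.004, -0.988, 0.155], [-0.009, 0.155, 0.988], [-1.0, -0.005, -0.008]]
ft_force: [3.1, -16.6, -1.3]
finger_gap: 0.165
```

Emit:
apply_moves:
  travel:
    - [0,0.045,0.09]
    - [0,0.045,0.09]
    - [0,0.045,0.09]
  dr:
    - [0,0,0]
    - [0,0,0]
    - [0,0,0]
  gripper: [0,0,0]

```text
t: 10.87
position: [0.5185, -0.076, 0.0713]
orientation: [[0.004, -0.988, 0.155], [-0.009, 0.155, 0.988], [-1.0, -0.005, -0.009]]
ft_force: [2.9, -17.1, -1.9]
finger_gap: 0.16
```

```bash
python3 snap.py 13; python3 crop.py pics/top13.png pics/top13d.png 330 250 400 325 8;python3 crop.py pics/scene13.png pics/scene13d.png 230 220 310 290 8
```

```text
{'t': 10.9667, 'joint_positions': [-19.231, 8.5152, 118.0795, -0.5369, 53.0327, -100.0218], 'position': [0.5185, -0.076, 0.0713], 'orientation': [[0.0037, -0.988, 0.1545], [-0.0092, 0.1545, 0.988], [-1.0, -0.0051, -0.0085]], 'ft_force': [3.6565, -16.9414, -2.0725], 'wrist_torque': [-2.4752, -0.3302, -0.0907], 'finger_gap': 0.1619}
```

View pics/scene13d.png

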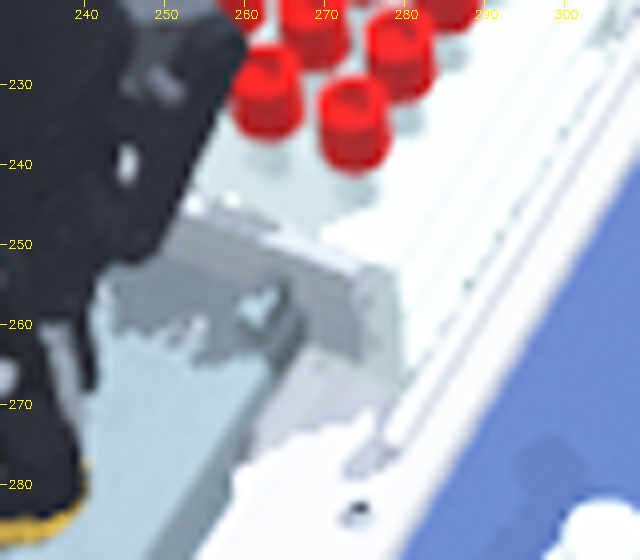

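View pics/top13d.png

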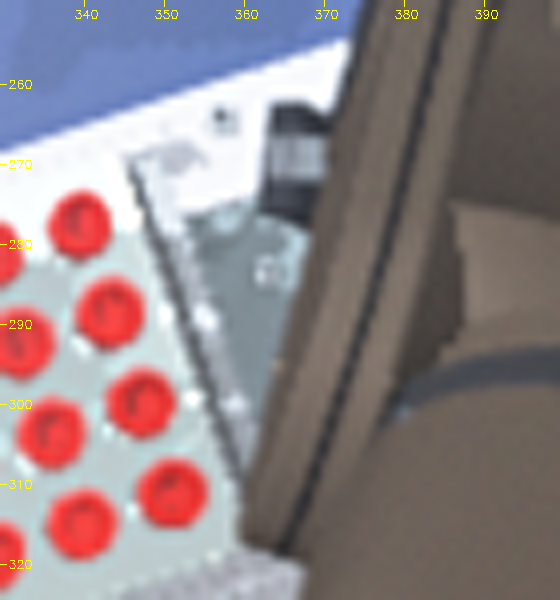

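Emit:
apply_moves:
  travel:
    - [0,0.045,0.09]
    - [0,0.045,0.09]
    - [0,0.045,0.09]
  dr:
    - [0,0,0]
    - [0,0,0]
    - [0,0,0]
  gripper: [0,0,0]

```text
t: 11.22
position: [0.5182, -0.075, 0.0713]
orientation: [[0.004, -0.988, 0.155], [-0.009, 0.154, 0.988], [-1.0, -0.005, -0.009]]
ft_force: [3.3, -17.0, -1.9]
finger_gap: 0.156
```

Emit:
apply_moves:
  travel:
    - [0,0.045,0.09]
    - [0,0.045,0.09]
    - [0,0.045,0.09]
  dr:
    - [0,0,0]
    - [0,0,0]
    - [0,0,0]
  gripper: [0,0,0]

```text
t: 11.47
position: [0.5179, -0.0741, 0.0713]
orientation: [[0.004, -0.988, 0.155], [-0.009, 0.155, 0.988], [-1.0, -0.005, -0.009]]
ft_force: [3.7, -17.2, -1.8]
finger_gap: 0.161
```

```bash
python3 snap.py 14; python3 crop.py pics/top14.png pics/top14d.png 330 250 400 325 8;python3 crop.py pics/scene14.png pics/scene14d.png 230 220 310 290 8
```

```text
{'t': 11.5667, 'joint_positions': [-19.053, 8.4084, 118.1975, -0.5392, 53.0201, -99.8397], 'position': [0.5179, -0.0741, 0.0713], 'orientation': [[0.0037, -0.988, 0.1546], [-0.0092, 0.1545, 0.9879], [-1.0, -0.0051, -0.0086]], 'ft_force': [2.4794, -17.237, -2.6315], 'wrist_torque': [-2.5003, -0.4177, -0.151], 'finger_gap': 0.1623}
```

View pics/scene14d.png

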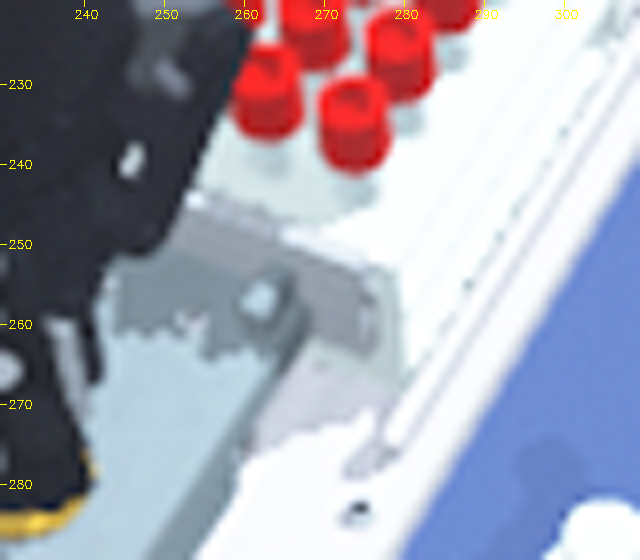

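View pics/top14d.png

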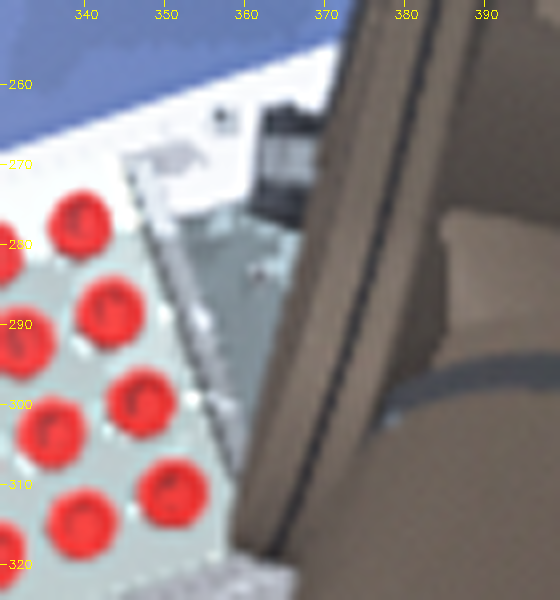

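Emit:
apply_moves:
  travel:
    - [0,0.045,0.09]
    - [0,0.045,0.09]
    - [0,0.045,0.09]
  dr:
    - [0,0,0]
    - [0,0,0]
    - [0,0,0]
  gripper: [0,0,0]

```text
t: 11.82
position: [0.5176, -0.0732, 0.0713]
orientation: [[0.004, -0.988, 0.155], [-0.009, 0.154, 0.988], [-1.0, -0.005, -0.009]]
ft_force: [2.7, -17.7, -2.9]
finger_gap: 0.165
```

```bash
python3 snap.py 15; python3 crop.py pics/top15.png pics/top15d.png 330 250 400 325 8;python3 crop.py pics/scene15.png pics/scene15d.png 230 220 310 290 8
```

```text
{'t': 11.9167, 'joint_positions': [-18.9646, 8.3629, 118.2538, -0.5485, 53.0054, -99.7497], 'position': [0.5176, -0.0732, 0.0713], 'orientation': [[0.0038, -0.988, 0.1545], [-0.0094, 0.1544, 0.988], [-0.9999, -0.0052, -0.0087]], 'ft_force': [2.9652, -16.4594, -1.0003], 'wrist_torque': [-2.555, -0.4078, -0.0696], 'finger_gap': 0.1625}
```

View pics/scene15d.png

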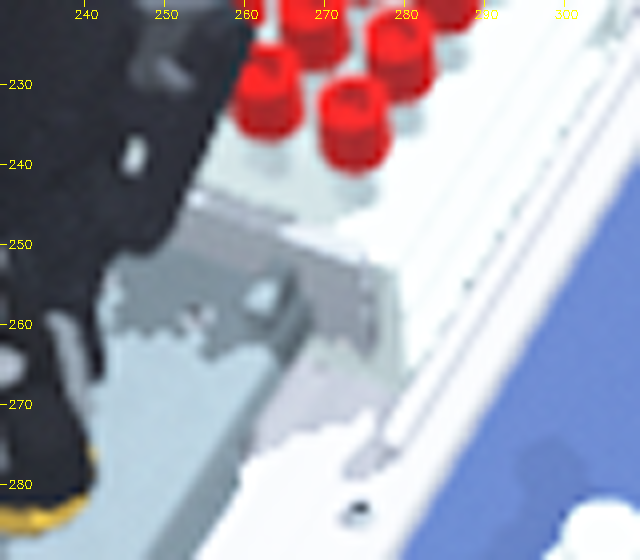

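View pics/top15d.png

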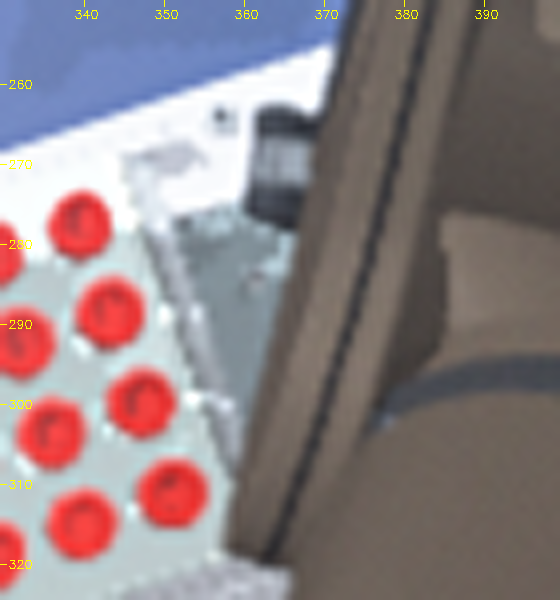

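Emit:
apply_moves:
  travel:
    - [0,0.045,0.09]
    - [0,0.045,0.09]
    - [0,0.045,0.09]
  dr:
    - [0,0,0]
    - [0,0,0]
    - [0,0,0]
  gripper: [0,0,0]

```text
t: 12.17
position: [0.5174, -0.0725, 0.0713]
orientation: [[0.004, -0.988, 0.154], [-0.01, 0.154, 0.988], [-1.0, -0.006, -0.009]]
ft_force: [3.0, -17.8, -2.5]
finger_gap: 0.158
```

```bash
cat > caps.py <<'E'
import cv2,numpy as np,sys
# cap shift of rack between scene0/top0 and later, by phase correlation on the visible rack part
for n,(x0,y0,x1,y1) in {"top":(285,268,352,345),"scene":(262,185,310,235)}.items():
    r=cv2.imread(f"pics/{n}0.png",0)[y0:y1,x0:x1].astype(np.float32)
    for k in sys.argv[1:]:
        b=cv2.imread(f"pics/{n}{k}.png",0)[y0:y1,x0:x1].astype(np.float32)
        w=cv2.createHanningWindow(r.shape[::-1],cv2.CV_32F)
        print(n,k,np.round(cv2.phaseCorrelate(r,b,w)[0],3))
E
python3 snap.py 16; python3 caps.py 11 13 14 15 16; python3 crop.py pics/top16.png pics/top16d.png 330 250 400 325 8;python3 crop.py pics/scene16.png pics/scene16d.png 230 220 310 290 8
```

```text
{'t': 12.2667, 'joint_positions': [-18.886, 8.3149, 118.3086, -0.5832, 52.9732, -99.6591], 'position': [0.5174, -0.0725, 0.0713], 'orientation': [[0.0041, -0.988, 0.1543], [-0.01, 0.1543, 0.988], [-0.9999, -0.0055, -0.0092]], 'ft_force': [3.5134, -18.92, -2.044], 'wrist_torque': [-2.6254, -0.3468, -0.0933], 'finger_gap': 0.1643}
top 11 [-0.013  0.026]
top 13 [0.017 0.039]
top 14 [-0.007  0.036]
top 15 [-0.005  0.013]
top 16 [-0.074  0.022]
scene 11 [0.028 0.051]
scene 13 [ 0.052 -0.092]
scene 14 [-0.11  -0.386]
scene 15 [-0.089 -0.422]
scene 16 [ 0.146 -0.405]
```

View pics/top16d.png

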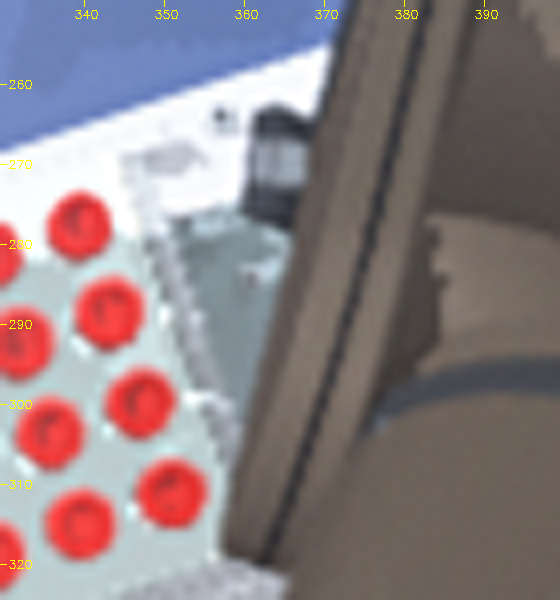

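Emit:
apply_moves:
  travel:
    - [0,0.03,0.06]
    - [0,0.03,0.06]
    - [0,0.03,0.06]
  dr:
    - [0,0,0]
    - [0,0,0]
    - [0,0,0]
  gripper: [0,0,0]

```text
t: 12.52
position: [0.5174, -0.0724, 0.0713]
orientation: [[0.005, -0.988, 0.154], [-0.011, 0.154, 0.988], [-1.0, -0.006, -0.01]]
ft_force: [2.8, -20.9, -3.8]
finger_gap: 0.16
```

```bash
python3 snap.py 17; python3 caps.py 15 16 17
```

```text
{'t': 12.6167, 'joint_positions': [-18.8541, 8.2926, 118.3348, -0.6521, 52.9171, -99.5966], 'position': [0.5174, -0.0725, 0.0713], 'orientation': [[0.0046, -0.988, 0.1542], [-0.0112, 0.1541, 0.988], [-0.9999, -0.0063, -0.0103]], 'ft_force': [3.5291, -20.4995, -3.8536], 'wrist_torque': [-2.9007, -0.4451, -0.1445], 'finger_gap': 0.1567}
top 15 [-0.005  0.013]
top 16 [-0.074  0.022]
top 17 [-0.075  0.021]
scene 15 [0.    0.031]
scene 16 [ 0.167 -0.187]
scene 17 [ 0.182 -0.27 ]
```

Emit:
apply_moves:
  travel:
    - [0,-0.05,-0.09]
    - [0,-0.09,-0.18]
    - [0,-0.13,-0.27]
    - [0,-0.18,-0.36]
    - [0,-0.18,-0.36]
    - [0,-0.18,-0.36]
  dr:
    - [0,0,0]
    - [0,0,0]
    - [0,0,0]
    - [0,0,0]
    - [0,0,0]
    - [0,0,0]
  gripper: [0,0,0,0,0,0]

```text
t: 13.12
position: [0.5174, -0.0727, 0.0713]
orientation: [[0.001, -0.988, 0.155], [-0.004, 0.155, 0.988], [-1.0, -0.001, -0.003]]
ft_force: [0.6, -8.6, 1.9]
finger_gap: 0.161
```

```bash
python3 snap.py 18; python3 caps.py 18
```

```text
{'t': 13.2167, 'joint_positions': [-19.044, 8.436, 118.1714, -0.2305, 53.2676, -99.969], 'position': [0.5174, -0.0727, 0.0713], 'orientation': [[0.001, -0.9879, 0.1554], [-0.0038, 0.1554, 0.9879], [-1.0, -0.0016, -0.0036]], 'ft_force': [0.5349, -9.5605, 1.2122], 'wrist_torque': [-1.1597, -0.1642, -0.0817], 'finger_gap': 0.159}
top 18 [-0.043  0.002]
scene 18 [ 0.122 -0.094]
```

Emit:
apply_moves:
  travel:
    - [0,-0.03,-0.07]
    - [0,-0.07,-0.13]
    - [0,-0.1,-0.2]
    - [0,-0.1,-0.2]
    - [0,-0.1,-0.2]
    - [0,-0.1,-0.2]
    - [0,-0.1,-0.2]
    - [0,-0.1,-0.2]
    - [0,-0.1,-0.2]
    - [0,-0.1,-0.2]
    - [0,-0.1,-0.2]
    - [0,-0.1,-0.2]
  dr:
    - [0,0,0]
    - [0,0,0]
    - [0,0,0]
    - [5,0,0]
    - [10,0,0]
    - [15,0,0]
    - [20,0,0]
    - [25,0,0]
    - [30,0,0]
    - [35,0,0]
    - [40,0,0]
    - [40,0,0]
  gripper: [0,0,0,0,0,0,0,0,0,0,0,0]

```text
t: 14.22
position: [0.5177, -0.0726, 0.0712]
orientation: [[-0.0, -0.654, 0.756], [0.001, 0.756, 0.654], [-1.0, 0.001, 0.0]]
ft_force: [0.4, -1.5, 5.5]
finger_gap: 0.164
```

```bash
python3 snap.py 19; python3 caps.py 19
```

```text
{'t': 14.3167, 'joint_positions': [-19.1274, 8.5231, 118.077, 0.0435, 53.4348, -60.179], 'position': [0.5176, -0.0726, 0.0712], 'orientation': [[-0.0004, -0.6564, 0.7544], [0.0008, 0.7544, 0.6564], [-1.0, 0.0008, 0.0002]], 'ft_force': [-0.544, -0.969, 5.1915], 'wrist_torque': [-0.3162, 0.0116, -0.0152], 'finger_gap': 0.1604}
top 19 [-0.088  0.016]
scene 19 [ 0.099 -0.099]
```

View pics/scene19c.png

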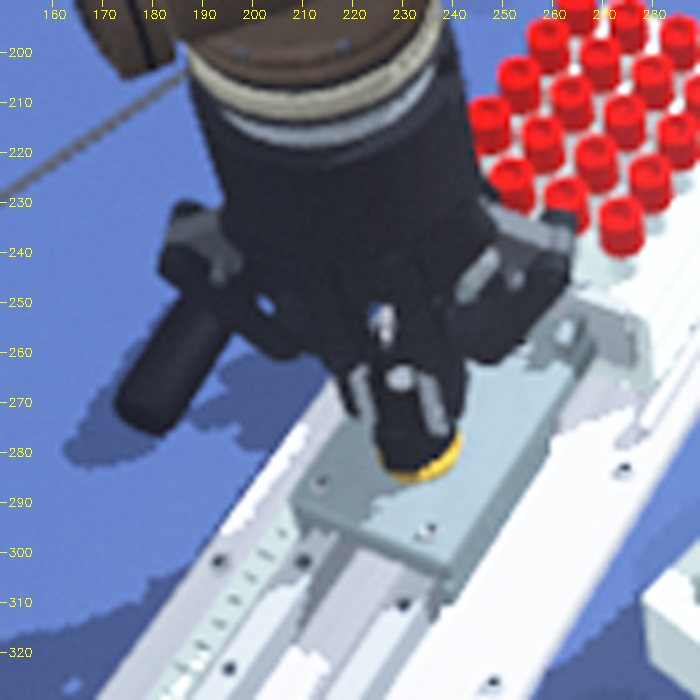

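Emit:
apply_moves:
  travel:
    - [0,0,0]
    - [0,0,0]
    - [0,0,0]
    - [0,0,0]
    - [0,0,0]
    - [0,0,0]
  dr:
    - [5,0,0]
    - [10,0,0]
    - [15,0,0]
    - [20,0,0]
    - [20,0,0]
    - [20,0,0]
  gripper: [0,0,0,0,0,0]

```text
t: 14.82
position: [0.5178, -0.0725, 0.0712]
orientation: [[0.0, -0.36, 0.933], [0.001, 0.933, 0.36], [-1.0, 0.001, 0.0]]
ft_force: [0.5, -0.3, 5.5]
finger_gap: 0.157
```

```bash
cat > st.py <<'E'
from h import *
s=env.observe(); R=s["orientation"]; print("t",round(s["t"],2),"ang",np.degrees(np.arctan2(R[1,2],R[0,2])).round(2),"pos",s["position"].round(4),"F",s["ft_force"].round(2),"M",s["wrist_torque"].round(3),"tau6",s["tau"][5].round(3),"q6",s["joint_positions"][5].round(2))
E
python3 st.py
```

```text
t 14.82 ang 21.12 pos [ 0.5178 -0.0725  0.0712] F [ 0.47 -0.31  5.48] M [-0.153 -0.047 -0.057] tau6 -0.022 q6 -40.28
```

Emit:
apply_moves:
  travel:
    - [0,0,0]
    - [0,0,0]
    - [0,0,0]
  dr:
    - [2,0,0]
    - [3,0,0]
    - [3,0,0]
  gripper: [0,0,0]

```text
t: 15.07
position: [0.5178, -0.0725, 0.0712]
orientation: [[0.0, -0.311, 0.95], [0.001, 0.95, 0.311], [-1.0, 0.001, 0.0]]
ft_force: [0.7, -0.4, 4.5]
finger_gap: 0.16
```

```bash
python3 st.py
```

```text
t 15.07 ang 18.11 pos [ 0.5178 -0.0725  0.0712] F [ 0.68 -0.38  4.48] M [-0.096 -0.132 -0.041] tau6 0.004 q6 -37.26
```

Emit:
apply_moves:
  travel:
    - [0,0,0]
    - [0,0,0]
    - [0,0,0]
  dr:
    - [1.5,0,0]
    - [1.5,0,0]
    - [1.5,0,0]
  gripper: [0,0,0]

```text
t: 15.32
position: [0.5178, -0.0725, 0.0712]
orientation: [[0.0, -0.286, 0.958], [0.001, 0.958, 0.286], [-1.0, 0.001, 0.0]]
ft_force: [0.2, -0.7, 5.5]
finger_gap: 0.162
```

```bash
python3 st.py
```

```text
t 15.32 ang 16.62 pos [ 0.5178 -0.0725  0.0712] F [ 0.16 -0.7   5.55] M [-0.143 -0.054 -0.068] tau6 -0.053 q6 -35.79
```

Emit:
apply_moves:
  travel:
    - [0,0,0]
    - [0,0,0]
    - [0,0,0]
  dr:
    - [1.5,0,0]
    - [1.5,0,0]
    - [1.5,0,0]
  gripper: [0,0,0]

```text
t: 15.57
position: [0.5179, -0.0725, 0.0713]
orientation: [[0.0, -0.261, 0.965], [0.001, 0.965, 0.261], [-1.0, 0.001, 0.001]]
ft_force: [0.3, 0.2, 6.3]
finger_gap: 0.162
```

```bash
python3 st.py
```

```text
t 15.57 ang 15.12 pos [ 0.5179 -0.0725  0.0713] F [0.34 0.16 6.33] M [-0.089 -0.118 -0.061] tau6 -0.053 q6 -34.29
```

Emit:
apply_moves:
  travel:
    - [0,0,0]
    - [0,0,0]
    - [0,0,0]
  dr:
    - [1.5,0,0]
    - [1.5,0,0]
    - [1.5,0,0]
  gripper: [0,0,0]

```text
t: 15.82
position: [0.5179, -0.0725, 0.0713]
orientation: [[0.0, -0.236, 0.972], [0.001, 0.972, 0.236], [-1.0, 0.001, 0.001]]
ft_force: [0.0, 0.1, 5.9]
finger_gap: 0.162
```

```bash
python3 st.py
```

```text
t 15.82 ang 13.63 pos [ 0.5179 -0.0725  0.0713] F [0.01 0.12 5.94] M [-0.156 -0.142 -0.071] tau6 -0.042 q6 -32.79
```

Emit:
apply_moves:
  travel:
    - [0,0,0]
    - [0,0,0]
    - [0,0,0]
  dr:
    - [1,0,0]
    - [1,0,0]
    - [1,0,0]
  gripper: [0,0,0]

```text
t: 16.07
position: [0.5179, -0.0725, 0.0712]
orientation: [[0.0, -0.219, 0.976], [0.001, 0.976, 0.219], [-1.0, 0.001, 0.001]]
ft_force: [-0.0, -0.8, 4.1]
finger_gap: 0.159
```

```bash
python3 st.py
```

```text
t 16.07 ang 12.65 pos [ 0.5179 -0.0725  0.0712] F [-0.03 -0.76  4.08] M [-0.141 -0.144 -0.012] tau6 0.02 q6 -31.81
```

Emit:
apply_moves:
  travel:
    - [0,0,0]
    - [0,0,0]
    - [0,0,0]
  dr:
    - [1,0,0]
    - [1,0,0]
    - [1,0,0]
  gripper: [0,0,0]

```text
t: 16.32
position: [0.5179, -0.0725, 0.0712]
orientation: [[0.0, -0.202, 0.979], [0.001, 0.979, 0.202], [-1.0, 0.001, 0.001]]
ft_force: [0.7, -0.9, 6.2]
finger_gap: 0.163
```

```bash
python3 st.py
```

```text
t 16.32 ang 11.67 pos [ 0.5179 -0.0725  0.0712] F [ 0.73 -0.92  6.16] M [-0.145 -0.114  0.081] tau6 0.082 q6 -30.82
```

Emit:
apply_moves:
  travel:
    - [0,0,0]
    - [0,0,0]
    - [0,0,0]
  dr:
    - [1,0,0]
    - [1,0,0]
    - [1,0,0]
  gripper: [0,0,0]

```text
t: 16.57
position: [0.5179, -0.0725, 0.0712]
orientation: [[0.0, -0.186, 0.983], [0.001, 0.983, 0.186], [-1.0, 0.001, 0.0]]
ft_force: [0.6, -0.2, 4.9]
finger_gap: 0.161
```

```bash
python3 st.py
```

```text
t 16.57 ang 10.7 pos [ 0.5179 -0.0725  0.0712] F [ 0.56 -0.24  4.93] M [-0.195 -0.14   0.208] tau6 0.178 q6 -29.84
```

Emit:
apply_moves:
  travel:
    - [0,0,0]
    - [0,0,0]
    - [0,0,0]
    - [0,0,0]
  dr:
    - [1,0,0]
    - [1,0,0]
    - [1,0,0]
    - [1,0,0]
  gripper: [0,0,0,0]

```text
t: 16.9
position: [0.5179, -0.0725, 0.0712]
orientation: [[0.0, -0.169, 0.986], [0.001, 0.986, 0.169], [-1.0, 0.001, 0.0]]
ft_force: [1.2, -0.1, 5.4]
finger_gap: 0.156
```

```bash
python3 st.py; python3 snap.py 20; python3 caps.py 20; python3 st.py
```

```text
t 16.9 ang 9.73 pos [ 0.5179 -0.0725  0.0712] F [ 1.18 -0.12  5.37] M [-0.123 -0.134  0.278] tau6 0.264 q6 -28.87
{'t': 17.0, 'joint_positions': [-19.1092, 8.5311, 118.064, 0.0479, 53.3958, -28.866], 'position': [0.5179, -0.0725, 0.0713], 'orientation': [[0.0004, -0.169, 0.9856], [0.0006, 0.9856, 0.169], [-1.0, 0.0005, 0.0005]], 'ft_force': [0.5653, -0.3986, 5.137], 'wrist_torque': [-0.1222, -0.1931, 0.2979], 'finger_gap': 0.1647}
top 20 [-0.073  0.043]
scene 20 [ 0.07  -0.099]
t 17.0 ang 9.73 pos [ 0.5179 -0.0725  0.0713] F [ 0.57 -0.4   5.14] M [-0.122 -0.193  0.298] tau6 0.264 q6 -28.87
```

Emit:
apply_moves:
  travel:
    - [0,0,0]
    - [0,0,0]
    - [0,0,0]
    - [0,0,0]
  dr:
    - [0.4,0,0]
    - [0.4,0,0]
    - [0.4,0,0]
    - [0.4,0,0]
  gripper: [0,0,0,0]

```text
t: 17.33
position: [0.5179, -0.0725, 0.0712]
orientation: [[0.0, -0.163, 0.987], [0.001, 0.987, 0.163], [-1.0, 0.0, 0.0]]
ft_force: [0.2, 0.2, 4.8]
finger_gap: 0.164
```

```bash
python3 st.py
```

```text
t 17.33 ang 9.35 pos [ 0.5179 -0.0725  0.0712] F [0.2  0.22 4.83] M [-0.08  -0.175  0.286] tau6 0.33 q6 -28.48
```

Emit:
apply_moves:
  travel:
    - [0,0,0]
    - [0,0,0]
    - [0,0,0]
    - [0,0,0]
    - [0,0,0]
  dr:
    - [0.4,0,0]
    - [0.4,0,0]
    - [0.4,0,0]
    - [0.4,0,0]
    - [0.4,0,0]
  gripper: [0.19,0.22,0.27,0.35,0.35]

```text
t: 17.75
position: [0.517, -0.0728, 0.07]
orientation: [[-0.002, -0.152, 0.988], [0.001, 0.988, 0.152], [-1.0, 0.001, -0.002]]
ft_force: [0.7, -0.7, -0.1]
finger_gap: 0.348
```

```bash
python3 st.py
```

```text
t 17.75 ang 8.74 pos [ 0.517  -0.0728  0.07  ] F [ 0.73 -0.72 -0.12] M [-0.013 -0.002 -0.047] tau6 -0.001 q6 -27.92
```

Emit:
apply_moves:
  travel:
    - [-0.5,0,0]
    - [-2,0,0]
    - [-4,0,0]
    - [-7,0,0]
    - [-10,0,0]
    - [-13,0,0]
    - [-15,0,0]
    - [-15,0,0]
  dr:
    - [0,0,0]
    - [0,0,0]
    - [0,0,0]
    - [0,0,0]
    - [0,0,0]
    - [0,0,0]
    - [0,0,0]
    - [0,0,0]
  gripper: [0.4,0.4,0.4,0.4,0.4,0.4,0.4,0.4]

```text
t: 18.42
position: [0.5205, -0.0741, 0.2271]
orientation: [[0.01, -0.152, 0.988], [-0.003, 0.988, 0.152], [-1.0, -0.005, 0.009]]
ft_force: [0.2, -0.7, 1.0]
finger_gap: 0.399
```

```bash
python3 st.py; python3 snap.py 21; python3 caps.py 21;python3 crop.py pics/scene21.png pics/scene21d.png 180 220 310 310 6
```

```text
t 18.42 ang 8.74 pos [ 0.5205 -0.0741  0.2271] F [ 0.22 -0.66  0.98] M [-0.01  0.    0.01] tau6 0.0 q6 -27.91
{'t': 18.5167, 'joint_positions': [-19.1741, -2.503, 112.1619, 0.0066, 70.2405, -27.9054], 'position': [0.518, -0.0733, 0.2216], 'orientation': [[0.0017, -0.1518, 0.9884], [-0.0005, 0.9884, 0.1518], [-1.0, -0.0007, 0.0016]], 'ft_force': [-0.4345, 0.5827, -0.9835], 'wrist_torque': [0.0028, -0.0125, -0.055], 'finger_gap': 0.4013}
top 21 [-0.065  0.034]
scene 21 [ 0.075 -0.114]
```

View pics/scene21d.png

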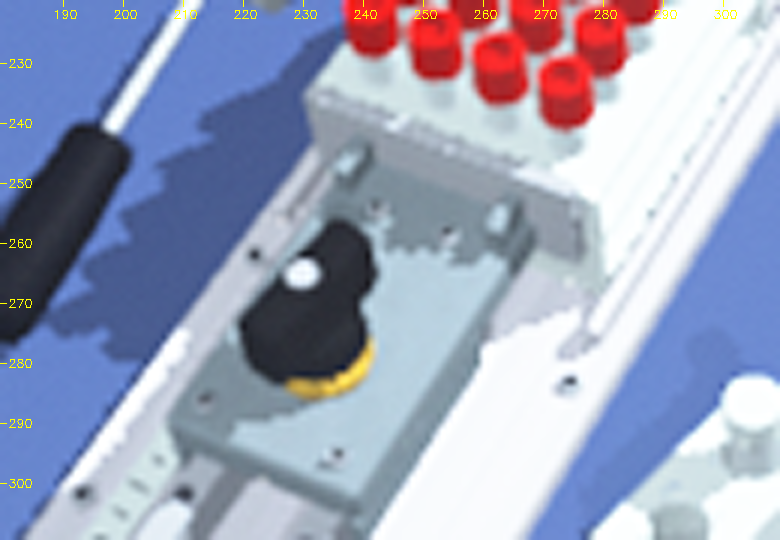

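Emit:
apply_moves:
  travel:
    - [0,-3.3,-1.4]
    - [0,-6.7,-2.8]
    - [0,-10,-4.2]
    - [0,-13.3,-5.6]
    - [0,-16.7,-7]
    - [0,-20,-8.3]
    - [0,-23.4,-9.7]
    - [0,-26.7,-11]
    - [0,-26.7,-11]
    - [0,-26.7,-11]
  dr:
    - [0,0,0]
    - [0,0,0]
    - [0,0,0]
    - [0,0,0]
    - [0,0,0]
    - [0,0,0]
    - [0,0,0]
    - [0,0,0]
    - [0,0,0]
    - [0,0,0]
  gripper: [0.4,0.4,0.4,0.4,0.4,0.4,0.4,0.4,0.4,0.4]

```text
t: 19.35
position: [0.448, -0.3544, 0.2181]
orientation: [[-0.003, -0.149, 0.989], [0.004, 0.989, 0.149], [-1.0, 0.004, -0.002]]
ft_force: [0.3, -0.1, -0.8]
finger_gap: 0.4
```

```bash
python3 snap.py 22; python3 caps.py 22;python3 crop.py pics/scene22.png pics/scene22d.png 180 180 310 310 5; python3 crop.py pics/top22.png pics/top22d.png 270 250 410 350 5; python3 st.py
```

```text
{'t': 19.45, 'joint_positions': [-48.3344, 4.071, 105.8146, 0.0307, 70.3412, -57.0712], 'position': [0.449, -0.3525, 0.2188], 'orientation': [[-0.0023, -0.1517, 0.9884], [0.0033, 0.9884, 0.1517], [-1.0, 0.0036, -0.0017]], 'ft_force': [-1.0993, 0.0107, -0.6248], 'wrist_torque': [-0.0171, 0.049, 0.0034], 'finger_gap': 0.4012}
top 22 [-0.077 -0.   ]
scene 22 [ 0.095 -0.12 ]
t 19.45 ang 8.73 pos [ 0.449  -0.3525  0.2188] F [-1.1   0.01 -0.62] M [-0.017  0.049  0.003] tau6 0.0 q6 -57.07
```

View pics/top22d.png

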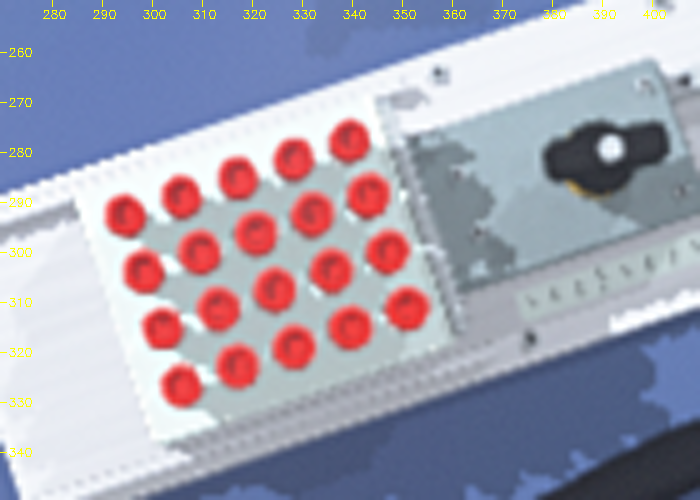

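View pics/scene22d.png

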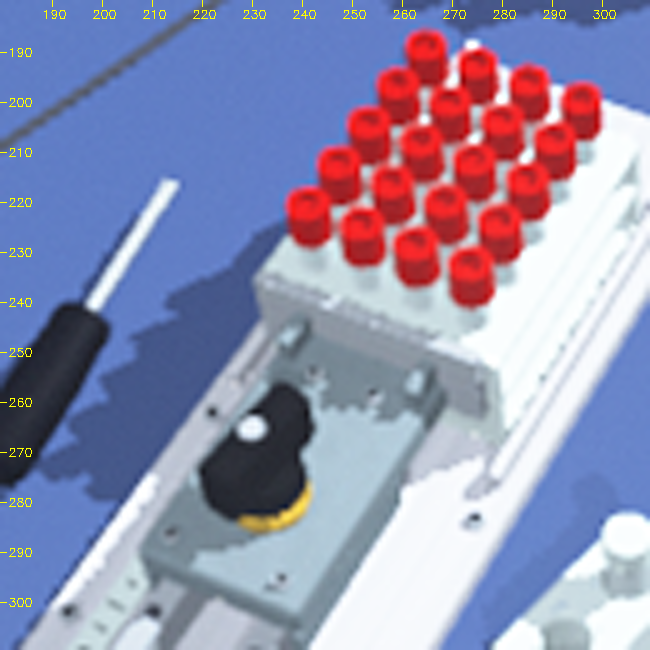

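The plate is flush with the rack wall in both views, with no dark gap line left in the top view. The rack has shifted about 0.1 px, roughly 0.2 mm, and the bystanders are untouched. I'm handing the job in now.

```bash
python3 -c "
from station import sign_off
print(sign_off())"
```

```text
the job is handed in; nothing more can be done
None
```

I did the whole job and handed it in at about 19.5 s; sign-off gives no verdict, so I can't confirm it passed.

- **Loosening:** I turned the knob counter-clockwise about 80° (1.4 rad), and the stop did not move while I did it.
- **Sliding:** I moved the stop about 91 mm along the rail. At that point the arm stalled, the force rose by about 2–3 N, and the rack moved about 0.15 mm.
- **Locking:** I turned the knob back until the cam bit, at about 0.2 rad. I stopped at 0.29–0.33 N m and about 8.4° by gripper angle. While the gripper was opening I sent a further 0.4° turn by mistake. That may have added up to about 0.04 N m, which is still well under 0.6.
- **Last checks:** with the arm clear, the top view shows no gap between plate and rack, and the rack has moved about 0.2 mm (limit 5 mm). The robot touches nothing, and the bystanders were never touched.

**Disagreements:**
- **Sliding force:** it grew from about 5 N to 17 N along the rail, against the 1 N stated, and I found no cause. I therefore judged contact by the arm stalling and by the pictures, not by force alone.
- **Camera fit:** image residuals were mostly under 1 px, with the largest about 1.7 px (roughly 2–3 mm).
- **Scene-view rack shift:** this came out less consistent than the top view, up to 0.4 px while the gripper was close to the rack, so I relied on the top view.

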